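# Stow the stain treatments and lock the chest

### The job

Put every small brown dropper bottle and round wax pot standing to the left and right of the blue chest into it (2 to 4 of them; leave the things along the back wall and everything else where it is), then close the lid and press firmly down on its front edge until it is fully home. With the blade of the orange-handled key, not with the fingers, turn both slotted cam locks on the lid a quarter turn clockwise to their stops, then put the key back upright in its wooden stand, fully down.

Things in the scene. Friction and masses are not known exactly. Their poses are not given: they have to be found in the camera images.
- chest: blue chest fixed to the worktop, outside 172 (x, depth) x 262 (y, width) x 115 mm high, 6 mm walls and floor. Origin: centre of its underside; +x from its front to its hinged back, +y to its left. Inside, y = +25 to +125 mm is deep (floor 6 mm up, 109 mm of height, for tall bottles); y = -125 to +25 mm is a raised grey deck 60 mm up with 55 mm of height, for low pots. Place and yaw vary
- chest_deep (a point): point on the deep floor: 6 mm up, chest x = -10 mm, y = +75 mm; axes as the chest
- chest_deck (a point): point on the raised deck: 60 mm up, chest x = -10 mm, y = -50 mm; axes as the chest
- lid (a joint): angle of the lid: 0 shut, about 1.6 to 1.8 as found (upright, leaning a little back), stop at 1.9. A stiff hinge (0.4 N m of friction, lid about 0.3 kg): it stays where it is left and can be pushed over from behind and down; the last bit has to be pressed home
- lid_front (a point): middle of the lid's front edge, on its outer (upper) face, on a black press pad, 174 mm from the hinge axis; the 180 x 264 x 8 mm lid ends 10 mm beyond it. Axes fixed in the lid: when shut x points to the hinge, y along the edge, z up out of the outer face, and the point is 125 mm above the worktop
- lid_hinge (a point): middle of the lid's hinge axis (the axis runs along the chest's y), 91 mm behind the chest's centre and 116 mm up; axes fixed in the lid
- cam_left (a joint): turn of the left cam lock: 0 unlocked with its slot parallel to the lid's front edge, growing clockwise seen from above the shut lid to a stop at 1.571 (locked, slot pointing front to back); found within 0.2 of unlocked. Stiff, 0.09 N m, and stays where it is left
- cam_right (a joint): turn of the right cam lock, just like the left one
- cam_left_slot (a point): steel disc 50 mm across and 14 mm high standing on the lid near its front left corner, with a straight slot across its top: 29 mm long, 8 mm wide, 10 mm deep. The point is the centre of the disc's top face (140 mm above the worktop with the lid shut), chest x = -50 mm, y = +88 mm; z out of the disc, y along the slot, and it turns with the cam
- cam_right_slot (a point): steel disc 50 mm across and 14 mm high standing on the lid near its front right corner, with a straight slot across its top: 29 mm long, 8 mm wide, 10 mm deep. The point is the centre of its top face, chest x = -50 mm, y = -88 mm; z out of the disc, y along the slot, and it turns with the cam
- key: loose key, 90 g: orange handle 42 x 18 x 52 mm with black ribs, above a flat steel blade 24 mm wide (key's x), 4 mm thick (key's y) and 44 mm long, 20 x 3 mm at the very tip. Origin: middle of the blade's tip; z up along the key; the handle spans z = 44 to 96 mm, its cap ends at 99. Grip the handle across its 18 mm (key's y). It stands blade down in its stand
- key_tip (a point): middle of the key's blade tip (the key's origin)
- key_stand: fixed wooden block 80 x 60 x 56 mm with a wider foot; origin: centre of its underside; its slot runs along its x
- stand_mouth (a point): mouth of the stand's slot, 56 mm above the worktop: 28 mm long (x), 9 mm wide (y), 48 mm deep; with the key fully down its handle's shoulder rests on the block, so the tip is 44 mm below this point
- dropper_0: small brown stain-treatment bottle with a black dropper top, 33 mm across its body (which is 70 mm high) and 102 mm high in all, 70 g, standing; origin: centre of its underside. May be absent
- dropper_1: a second bottle like dropper_0. May be absent
- wax_0: round pot of stain wax, white with a light brown lid, 62 mm across and 35 mm high, 70 g; origin: centre of its underside. May be absent
- wax_1: a second pot like wax_0. May be absent
- masking_tape: roll of tape lying flat, 100 mm across, 25 mm high; origin: centre of its underside. Not to be moved
- thread_red: reel of red thread, 31 mm across, 43 mm high; origin: centre of its underside. Not to be moved
There are look-alikes about, which are no part of the job. Leave any purple look-alike of the dropper_0 alone. What is shaped like the key but green or white is not meant.

How it is judged:
By the outcome, as a careful person would: the job done as asked, in the order asked, and still so for the second after the job is handed in, with the robot touching nothing.
Of dropper_0, dropper_1, wax_0, wax_1 only 2 to 4 are there at a start; the rules pass over those that are not, and their reading is None.
At some moment in a run one of dropper_0, dropper_1, wax_0, wax_1 may be knocked a few centimetres aside while the robot is not near it.
It also fails if it takes over 210 s, if anything falls off the work surface, if the arm or the gripper's body presses on something with over 40 N, if the wrist force passes 120 N, or if a joint passes its speed limit or range.

### The arm

A 6-joint arm with a two-finger parallel gripper is mounted at the origin on a cart in front of the work surface, level with it; the furniture and walls round the work are solid. World frame = base frame: x ahead of the robot, y to its left, z up, the work surface at z = 0. Lengths are in m, angles in rad, forces in N, time in s.
With the tool pointing down it reaches from about 0.3 to 0.875 m from the base axis. Payload 6.4 kg.
Tool frame: the origin (TCP) lies at the very end of the fingers, on their centre line; the grasp point (between the pads) lies 19 mm behind it; x points along the fingers, z is the direction in which the jaws open and shut, and the axes are right-handed (so a half turn about x gives the same grasp; the last joint's range is limited). The gripper opens to 85 mm and grips with 20 to 120 N. Pads are 22 mm wide; open, the fingers measure 114 mm over their backs; the gripper's body (76 mm by 85 mm) begins 54 mm behind the grasp point. The pads swing forward as they close: fully open they stand 13 mm farther back than shut.
Start: joints at [1.02, 0.181, 1.607, -0, 1.354, -0.206], TCP at [0.194, 0.541, 0.231] pointing down, gripper open.
Joint ranges: [-2.99, 2.99], [-0.89, 2.07], [0.3, 2.58], [-1.14, 4.28], [0, 2.63], [-3.12, 3.12]. Speed limits (rad/s): [2.57, 2.57, 3.01, 3.14, 3.14, 3.14].

### API

Orientations are given as a unit quaternion [w, x, y, z].
In Python, from workcell import ctrl gives the robot as it stands.
- The arm moves only by the shell command python3 -m creep 'ROWS' [FORCE]. ROWS is text: rows parted by semicolons, each of 5 numbers parted by spaces: the shift along the world's x, y, z in cm, then the turn about the world's z in rad, then the opening, from 0 (shut) to 1 (fully open). A call has 1 to 20 rows; each row is the pose to reach, as a shift and turn from the pose measured when the call began; what a row does not reach only later rows make up. A row lasts 1/10 s, in which the tool goes at most 50 mm and 8.59 degrees, less where a joint would pass 70% of its speed; a pose out of reach is approached as far as the arm can. A call with a gripper value outside its range is refused whole. The fingers move at their own pace and stop on an object; FORCE is the grip in N (left out, the last holds). Time passes only in rows, so rows that repeat a pose let the fingers close. It gives the time, the measured TCP pose, the force and the opening at its end, in the units of the state.
- ctrl.get_state(): the state, without advancing time (a new reading comes with each control period).
- ctrl.get_image(name): name is "side" or "top" or "wrist"; returns (picture, depth): 400x640x3 uint8, red, green, blue; 400x640 float32, m along the optical axis (not along the pixel's ray), 0 where there is no reading.
- ctrl.calibration(name): a dict with "K" (3x3 intrinsics, pixels), "dist" ([k1, k2, p1, p2, k3] as OpenCV has them; the pictures are not rectified), "cam_to_world" (4x4, takes a point from camera to world coordinates). Camera axes: x right, y up, looking along -z (the intrinsics and any distortion apply to the point x, -y, -z); pixel columns grow to the right and rows downward; lengths in m; the calibration is good to about 2 mm. A picture is of the moment at which its call begins: read the wrist's pose just before it. calibration takes no time and is no camera call; for the wrist camera it gives the pose at the moment of the call.
- ctrl.job_done(): hands the job in, once; it reports no verdict.
The state is a dict: "time_s": time; "qpos": joint angles; "joint_vel": joint speeds; "joint_torque": joint torques, N m; "tcp_pos": TCP position; "orientation": TCP orientation; "ft_force": force on the tool from outside, world axes, zero at the start; "moment": the same for the moment, N m; "finger_gap": finger opening in m.
Only numpy, scipy, OpenCV 4.12 (cv2) and the standard library are available. Lean on these libraries where they do the work, as an engineer would, in place of code of your own. Each camera call takes 0.05 s, during which the arm holds its last target.

## Working session

There is one attempt and no reset: what is moved stays moved. The work goes in short steps, Python scripts to look and compute and a shell command to move; the robot and the scene stay as the last step left them, time stands still between calls to the robot, and variables do not carry over. Pictures are saved under pics/ and viewed, and the job is handed in when it is done.

```bash
ls; mkdir -p pics; python3 - <<'E'
from workcell import ctrl
import cv2, numpy as np
s=ctrl.get_state(); print({k:np.round(v,3).tolist() for k,v in s.items()})
for n in ["top","side","wrist"]:
    c=ctrl.calibration(n); print(n,np.round(c["K"],1).tolist(),np.round(c["dist"],3).tolist(),np.round(c["cam_to_world"],3).tolist())
    im,d=ctrl.get_image(n); np.savez(f"/tmp/{n}0.npz",im=im,d=d,**{k:np.array(v) for k,v in c.items()})
    cv2.imwrite(f"pics/{n}0.png",im[:,:,::-1])
E
```

```text
pics
{'time_s': 0.0, 'qpos': [1.02, 0.182, 1.608, -0.0, 1.354, -0.206], 'joint_vel': [0.0, 0.0, -0.001, 0.001, 0.001, 0.0], 'joint_torque': [-0.001, -44.485, -35.135, -0.0, 0.009, 0.0], 'tcp_pos': [0.194, 0.541, 0.23], 'orientation': [0.578, -0.407, 0.579, 0.407], 'ft_force': [0.72, -0.426, -0.057], 'moment': [0.01, -0.018, -0.04], 'finger_gap': 0.085}
top [[478.8, 0.0, 312.9], [0.0, 478.8, 203.4], [0.0, 0.0, 1.0]] [0.031, 0.0, 0.0, 0.0, 0.0] [[0.006, 0.932, -0.363, -0.144], [-1.0, 0.005, -0.005, -0.046], [-0.003, 0.363, 0.932, 1.691], [0.0, 0.0, 0.0, 1.0]]
side [[436.2, 0.0, 316.5], [0.0, 436.2, 197.1], [0.0, 0.0, 1.0]] [0.036, 0.0, 0.0, 0.0, 0.0] [[0.991, 0.091, -0.096, 0.373], [-0.132, 0.722, -0.679, -0.904], [0.008, 0.686, 0.728, 1.021], [0.0, 0.0, 0.0, 1.0]]
wrist [[290.1, 0.0, 313.0], [0.0, 290.1, 204.3], [0.0, 0.0, 1.0]] [-0.022, 0.0, 0.0, 0.0, 0.0] [[0.338, -0.899, -0.279, 0.123], [0.941, 0.323, 0.101, 0.566], [-0.0, -0.297, 0.955, 0.375], [0.0, 0.0, 0.0, 1.0]]
```

View pics/top0.png

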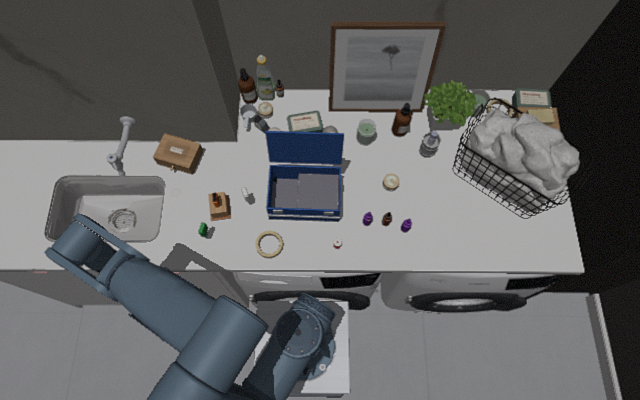

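View pics/side0.png

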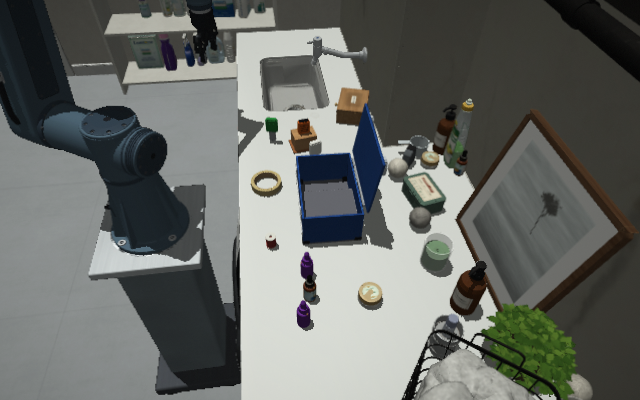

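View pics/wrist0.png

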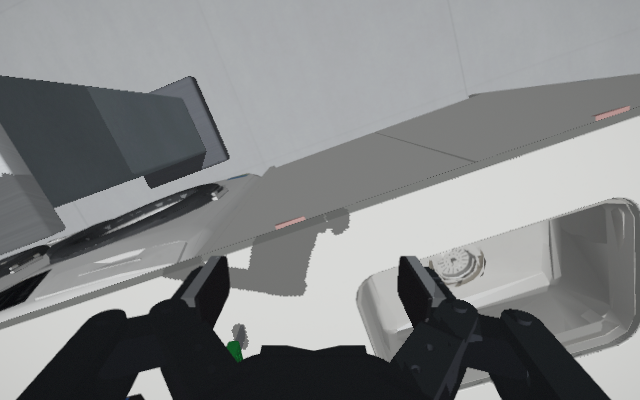

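```bash
cat > h.py <<'E'
import cv2, numpy as np
from workcell import ctrl
from scipy.spatial.transform import Rotation as R
def grab(n,tag=None):
    c=ctrl.calibration(n); im,d=ctrl.get_image(n)
    v=dict(im=im,d=d,K=np.array(c["K"]),dist=np.array(c["dist"]),T=np.array(c["cam_to_world"]))
    if tag: np.savez(f"/tmp/{tag}.npz",**v); cv2.imwrite(f"pics/{tag}.png",im[:,:,::-1])
    return v
def load(tag):
    z=np.load(f"/tmp/{tag}.npz"); v=dict(z)
    if 'cam_to_world' in v: v['T']=v['cam_to_world']
    return v
def ray(v,uv):
    uv=np.atleast_2d(np.array(uv,float)).reshape(-1,1,2)
    p=cv2.undistortPoints(uv,v['K'],v['dist']).reshape(-1,2)
    d=np.c_[p[:,0],-p[:,1],-np.ones(len(p))]
    return v['T'][:3,3], d@v['T'][:3,:3].T
def plane(v,uv,z):
    o,d=ray(v,uv); t=(z-o[2])/d[:,2]; return o+d*t[:,None]
def pts(v):
    h,w=v['d'].shape
    g=np.stack(np.meshgrid(np.arange(w),np.arange(h)),-1).reshape(-1,2)
    o,d=ray(v,g); return (o+d*v['d'].reshape(-1,1)).reshape(h,w,3)
def proj(v,P):
    P=np.atleast_2d(P); q=(P-v['T'][:3,3])@v['T'][:3,:3]
    q=q*[1,-1,-1]
    return cv2.projectPoints(q.reshape(-1,1,3),np.zeros(3),np.zeros(3),v['K'],v['dist'])[0].reshape(-1,2)
def crop(v,x0,y0,x1,y1,s,name):
    cv2.imwrite(f"pics/{name}.png",cv2.resize(v['im'][y0:y1,x0:x1,::-1],None,fx=s,fy=s,interpolation=cv2.INTER_CUBIC))
def st():
    s=ctrl.get_state(); q=s['orientation']; r=R.from_quat([q[1],q[2],q[3],q[0]]).as_matrix()
    print('t',round(s['time_s'],2),'tcp',np.round(s['tcp_pos'],4),'x',np.round(r[:,0],3),'jaw z',np.round(r[:,2],3),'ang',round(float(np.arctan2(r[1,2],r[0,2])),4),'F',np.round(s['ft_force'],1),'gap',round(s['finger_gap'],4),'q6',np.round(s['qpos'],3))
E
python3 - <<'E'
from h import *
t=load('top0'); P=pts(t)
for n,uv in dict(dropR=(387,218),purp1=(368,217),purp2=(406,225),wax=(391,181),waxback=(265,109),key=(218,200),stand=(218,210),green=(203,229),white=(248,194),tape=(269,244),thread=(338,244)).items(): print(n,np.round(P[uv[1],uv[0]],3))
crop(t,170,70,330,200,5,'c1'); crop(t,180,140,420,270,3.3,'c2'); 
s=load('side0'); crop(s,230,80,480,330,3,'c3')
E
```

```text
dropR [ 0.428 -0.302  0.081]
purp1 [ 0.435 -0.236  0.071]
purp2 [ 0.406 -0.37   0.072]
wax [ 0.595 -0.333  0.03 ]
waxback [0.911 0.158 0.028]
key [0.493 0.304 0.085]
stand [0.464 0.307 0.058]
green [0.38  0.347 0.093]
white [ 0.553  0.211 -0.003]
tape [0.353 0.122 0.002]
thread [ 0.342 -0.128  0.044]
```

View pics/c1.png

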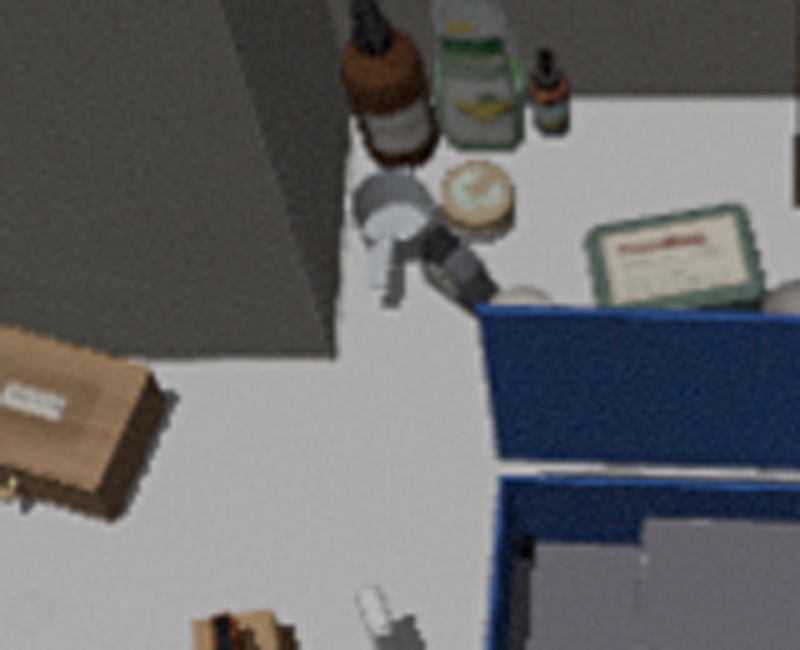

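View pics/c2.png

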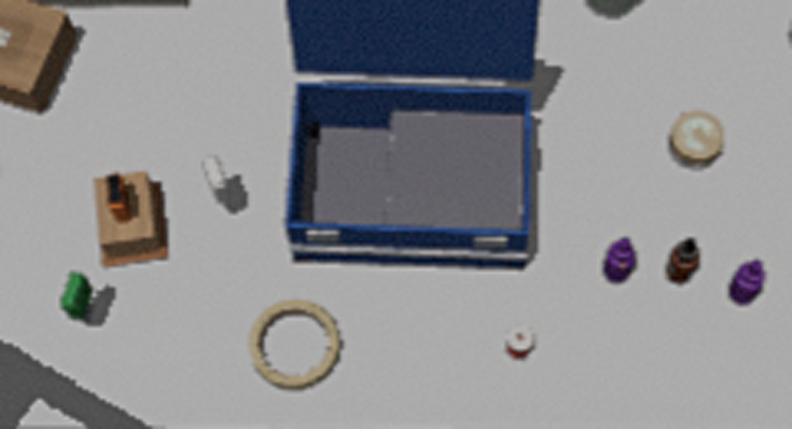

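View pics/c3.png

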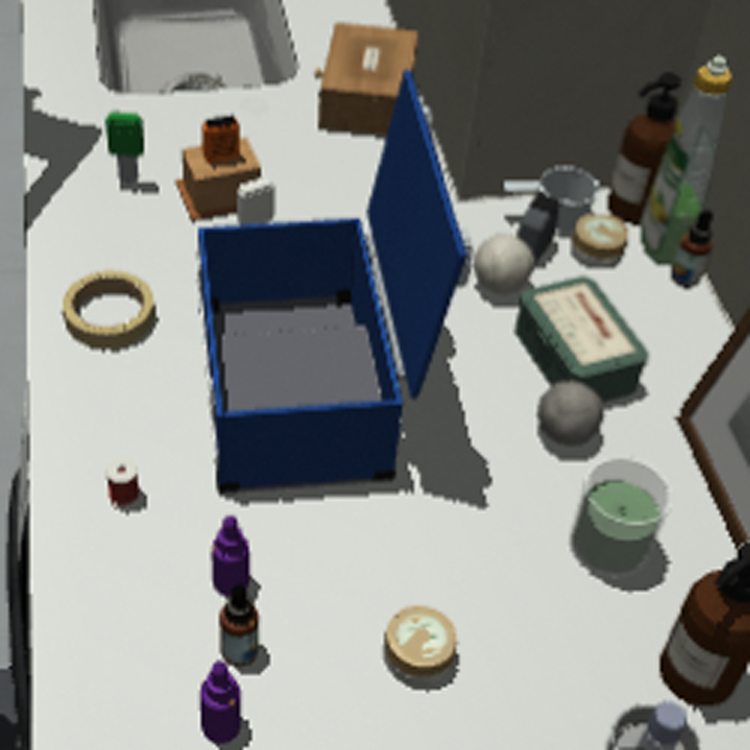

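```bash
python3 - <<'E'
from h import *
st()
t=load('top0'); P=pts(t); im=t['im'].astype(int)
hsv=cv2.cvtColor(t['im'],cv2.COLOR_RGB2HSV)
# chest: points z 0.1..0.12 near
m=(P[...,2]>.108)&(P[...,2]<.12)&(P[...,0]>.4)&(P[...,0]<.72)&(abs(P[...,1])<.25)&(t['d']>0)
q=P[m][:,:2]; print(len(q)); r=cv2.minAreaRect((q*1000).astype(np.float32)); print('rim',r)
m2=(P[...,2]>.14)&(P[...,0]>.5)&(P[...,0]<.8)&(abs(P[...,1])<.25)&(hsv[...,0]>100)&(hsv[...,0]<130)&(hsv[...,1]>100)
q=P[m2]; print('lid',len(q),q.min(0),q.max(0)); c=q.mean(0); u,s,vt=np.linalg.svd(q-c,full_matrices=False); print(c,vt[2],s)
# droppers: top centroids
for n,(u,v) in dict(d=(387,218),p1=(368,217),p2=(406,225)).items():
    w=P[v-12:v+12,u-9:u+9].reshape(-1,3); w=w[w[:,2]>.085]; print(n,len(w),np.round(w.mean(0),3),w[:,2].max().round(3))
w=P[165:198,375:408].reshape(-1,3); w=w[(w[:,2]>.028)&(w[:,2]<.05)]; print('wax',len(w),w.mean(0),w.min(0),w.max(0))
E
```

```text
t 0.15 tcp [0.1941 0.5408 0.2306] x [-0.001 -0.001 -1.   ] jaw z [ 0.338  0.941 -0.001] ang 1.226 F [-0.5  0.2  0. ] gap 0.0856 q6 [ 1.02   0.181  1.608  0.     1.354 -0.206]
468
rim ((536.105712890625, -3.818328857421875), (261.7269287109375, 185.98788452148438), 87.45426177978516)
lid 2115 [ 0.61847746 -0.13798679  0.14002944] [0.66042045 0.12131522 0.30513345]
[ 0.6388644  -0.00900966  0.22550598] [-0.98939245  0.03228771  0.14163362] [3.40155421 2.19070384 0.10967464]
d 15 [ 0.362 -0.271  0.31 ] 1.691
p1 14 [ 0.398 -0.221  0.209] 1.691
p2 17 [ 0.316 -0.317  0.377] 1.691
wax 168 [ 0.59465163 -0.33079123  0.0345996 ] [ 0.56478054 -0.35906884  0.0281555 ] [ 0.62499505 -0.30137444  0.04353271]
```

```bash
python3 -m creep '0 0 10 0 1; 0 0 10 0 1; 12 -40 10 -1.226 1; 12 -40 10 -1.226 1; 12 -40 10 -1.226 1; 12 -40 10 -1.226 1; 12 -40 10 -1.226 1; 12 -40 10 -1.226 1; 12 -40 10 -1.226 1;12 -40 10 -1.226 1; 24 -76 10 -1.226 1; 24 -76 10 -1.226 1; 24 -76 10 -1.226 1; 24 -76 10 -1.226 1; 24 -76 10 -1.226 1; 24 -76 10 -1.226 1; 24 -76 10 -1.226 1; 24 -76 10 -1.226 1; 24 -76 10 -1.226 1; 24 -76 10 -1.226 1'
python3 - <<'E'
from h import *
st(); v=grab('wrist','w1'); v=grab('top','top1'); st()
E
```

```text
time_s: 2.15
tcp_pos: [0.4337, -0.2198, 0.3296]
orientation: [0.706, 0.001, 0.708, 0.0]
ft_force: [-0.4, 0.9, -0.0]
finger_gap: 0.0854
t 2.15 tcp [ 0.4337 -0.2198  0.3296] x [-0.003  0.002 -1.   ] jaw z [ 1.    -0.002 -0.003] ang -0.002 F [-0.4  0.9 -0. ] gap 0.0854 q6 [-0.713 -0.088  1.69  -0.     1.544 -0.711]
t 2.25 tcp [ 0.4338 -0.2183  0.3304] x [-0.002  0.001 -1.   ] jaw z [ 1.     0.001 -0.002] ang 0.0005 F [-0.2 -0.5  0.2] gap 0.0851 q6 [-0.711 -0.091  1.691 -0.     1.544 -0.711]
```

View pics/w1.png

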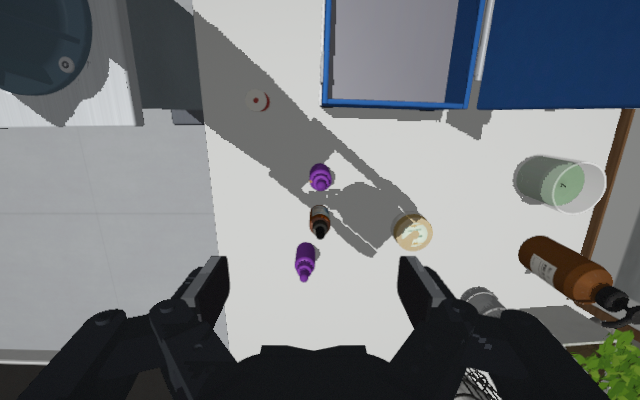

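View pics/top1.png

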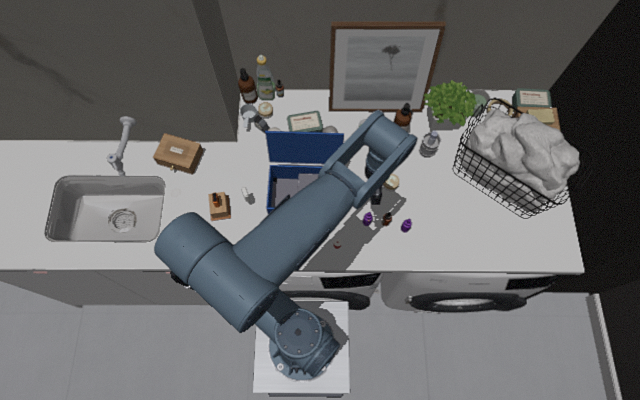

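```bash
python3 - <<'E'
from h import *
v=load('w1'); P=pts(v); hsv=cv2.cvtColor(v['im'],cv2.COLOR_RGB2HSV)
crop(v,280,150,450,290,4.5,'c4')
for n,(u,w,r) in dict(d=(320,220,18),p1=(320,176,18),p2=(305,262,20),wax=(412,232,26)).items():
    q=P[w-r:w+r,u-r:u+r].reshape(-1,3)
    top=q[:,2][(q[:,2]<.2)].max(); print(n,'top',top.round(4))
    for a,b in ((.01,.05),(.05,.07),(.09,.11)) if n!='wax' else ((.03,.045),(.01,.03)):
        k=q[(q[:,2]>a)&(q[:,2]<b)]
        if len(k): print('  ',a,b,len(k),np.round(k.mean(0),4),np.round(k.min(0),4),np.round(k.max(0),4))
print(plane(v,[(320,231)],.102), plane(v,[(412,232)],.035))
E
```

```text
d top 0.1032
   0.01 0.05 152 [ 0.4438 -0.2924  0.0306] [ 0.4286 -0.3023  0.0101] [ 0.4606 -0.289   0.0497]
   0.05 0.07 196 [ 0.4442 -0.2975  0.0604] [ 0.429  -0.3185  0.0504] [ 0.4599 -0.2894  0.0699]
   0.09 0.11 70 [ 0.4439 -0.3033  0.0977] [ 0.438  -0.3082  0.0901] [ 0.4507 -0.2991  0.1032]
p1 top 0.1035
   0.01 0.05 81 [ 0.4436 -0.2216  0.0307] [ 0.4289 -0.2304  0.0105] [ 0.4599 -0.2183  0.05  ]
   0.05 0.07 191 [ 0.4441 -0.2285  0.0607] [ 0.4279 -0.2498  0.0501] [ 0.4601 -0.2186  0.07  ]
   0.09 0.11 80 [ 0.4447 -0.234   0.099 ] [ 0.4392 -0.2407  0.0921] [ 0.4513 -0.2288  0.1035]
p2 top 0.103
   0.01 0.05 202 [ 0.4216 -0.362   0.0309] [ 0.4045 -0.3744  0.0105] [ 0.4369 -0.3575  0.0497]
   0.05 0.07 204 [ 0.4209 -0.3661  0.06  ] [ 0.4042 -0.3859  0.05  ] [ 0.4367 -0.3579  0.0699]
   0.09 0.11 73 [ 0.4204 -0.3724  0.0976] [ 0.4142 -0.3787  0.0901] [ 0.4262 -0.3682  0.103 ]
wax top 0.0394
   0.03 0.045 1051 [ 0.5973 -0.3293  0.0362] [ 0.568  -0.3618  0.0301] [ 0.6289 -0.3007  0.0394]
   0.01 0.03 199 [ 0.5821 -0.3126  0.0204] [ 0.567 -0.35   0.01 ] [ 0.6156 -0.2998  0.03  ]
[[ 0.44343507 -0.29770392  0.102     ]] [[ 0.59528205 -0.3273581   0.035     ]]
```

View pics/c4.png

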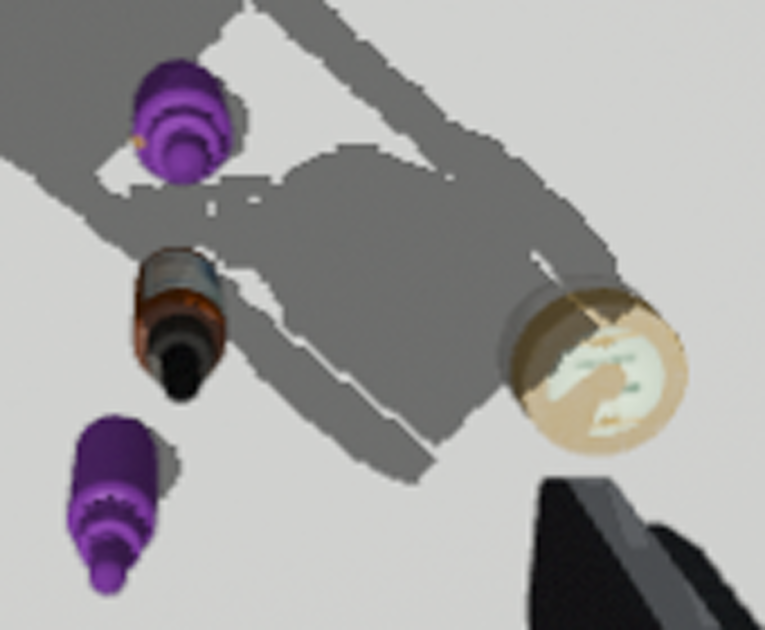

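```bash
python3 -m creep '1 -8.7 -10 0 1; 1 -8.7 -10 0 1;1 -8.7 -15 0 1; 1 -8.7 -15 0 1; 1 -8.7 -15 0 1;1 -8.7 -19 0 1;1 -8.7 -22 0 1;1 -8.7 -25 0 1;1 -8.7 -27 0 1;1 -8.7 -28.5 0 1;1 -8.7 -29 0 1;1 -8.7 -29 0 1;1 -8.7 -29 0 0.2;1 -8.7 -29 0 0.2;1 -8.7 -29 0 0.2;1 -8.7 -29 0 0.2;1 -8.7 -29 0 0.2;1 -8.7 -29 0 0.2' 30
python3 - <<'E'
from h import *
st(); v=grab('wrist','w2')
E
```

```text
time_s: 4.05
tcp_pos: [0.4441, -0.3058, 0.0412]
orientation: [0.707, -0.0, 0.708, 0.0]
ft_force: [-2.3, 0.2, 6.3]
finger_gap: 0.0312
t 4.05 tcp [ 0.4441 -0.3058  0.0412] x [-0.001  0.    -1.   ] jaw z [ 1.     0.    -0.001] ang 0.0005 F [-2.3  0.2  6.3] gap 0.0312 q6 [-8.230e-01  3.570e-01  1.822e+00 -1.000e-03  9.640e-01 -8.230e-01]
```

View pics/w2.png

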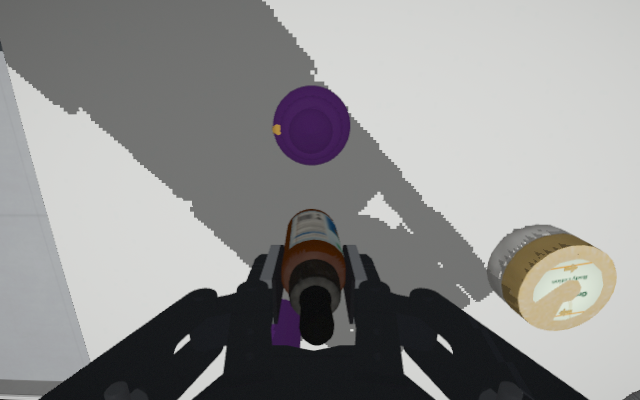

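```bash
python3 -m creep '0 0 2 0 0.2; 0 0 5 0 0.2; 0 0 10 0 0.2; 0 0 15 0 0.2; 0 0 20 0 0.2; 0 0 25 0 0.2; 0 3 28 0 0.2; 1 8 28 0 0.2; 1 13 28 0 0.2; 1 18 28 0 0.2; 1 23 28 0 0.2; 1 28 28 0 0.2; 1 30 28 0 0.2; 1 30 28 0 0.2; 1 30 28 0 0.2; 1 30 28 0 0.2'
python3 - <<'E'
from h import *
v=grab('wrist','w3'); st(); v=grab('side','s3')
E
```

```text
time_s: 5.7
tcp_pos: [0.4541, -0.0068, 0.3209]
orientation: [0.707, 0.0, 0.708, -0.0]
ft_force: [-0.5, 0.0, -0.1]
finger_gap: 0.031
t 5.75 tcp [ 0.4541 -0.0069  0.3209] x [-0.002 -0.    -1.   ] jaw z [ 1.    -0.001 -0.002] ang -0.0012 F [-0.5  0.3  0. ] gap 0.0315 q6 [-2.770e-01 -1.640e-01  1.775e+00 -1.000e-03  1.533e+00 -2.760e-01]
```

View pics/w3.png

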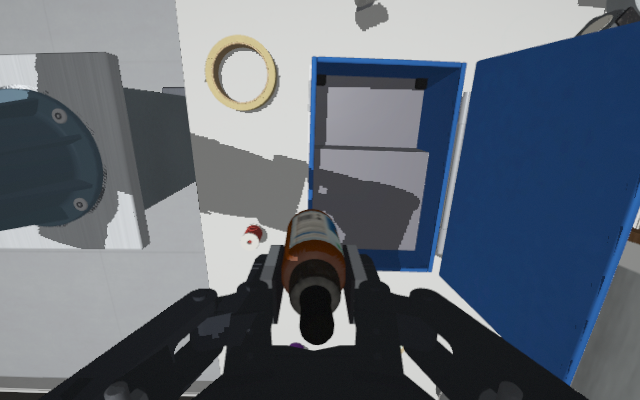

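View pics/s3.png

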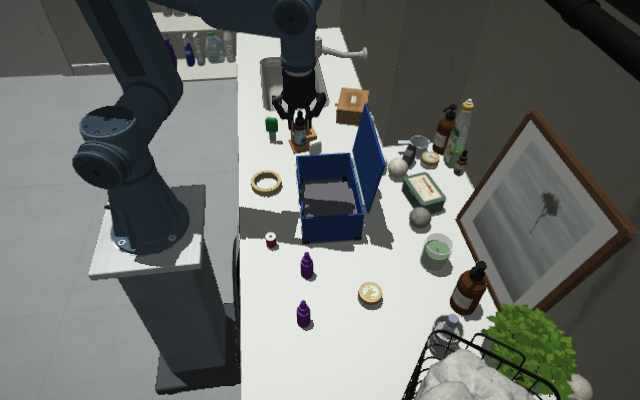

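```bash
python3 - <<'E'
from h import *
v=load('w3'); crop(v,290,30,490,290,2.9,'c5')
Q=plane(v,[(312,57),(466,64),(433,271)],.115); print(Q)
P=pts(v)
m=(P[...,2]>.110)&(P[...,2]<.119)&(P[...,0]>.4)&(P[...,0]<.63)&(abs(P[...,1])<.17)&(v['d']>0)
hsv=cv2.cvtColor(v['im'],cv2.COLOR_RGB2HSV); m&=(hsv[...,0]>100)&(hsv[...,0]<125)&(hsv[...,1]>120)
mm=np.zeros(m.shape,np.uint8); mm[m]=255; mm[200:,:420]=0
q=P[mm>0][:,:2]
# sides
L=q[(q[:,1]>.11)]; B=q[(q[:,0]>.58)&(abs(q[:,1])<.1)]; F=q[(q[:,0]<.48)&(q[:,1]>-.05)&(q[:,1]<.1)]
for n,k,ax in (('left',L,0),('back',B,1),('front',F,1)):
    if len(k)>5:
        c=np.polyfit(k[:,ax],k[:,1-ax],1); print(n,len(k),c, k.min(0),k.max(0), k.mean(0))
E
```

```text
[[ 0.45370222  0.12912011  0.115     ]
 [ 0.62450139  0.12276326  0.115     ]
 [ 0.61850633 -0.13558712  0.115     ]]
left 1079 [-0.02860044  0.13838055] [0.45366637 0.11014523] [0.62329719 0.12935819] [0.53616438 0.12304602]
back 1070 [0.03190592 0.61644589] [ 0.61108364 -0.09996283] [0.62346594 0.09990215] [0.61667512 0.00718455]
front 515 [0.03166337 0.45204611] [ 0.44833855 -0.03296871] [0.45703182 0.09930877] [0.4532585  0.03828985]
```

View pics/c5.png

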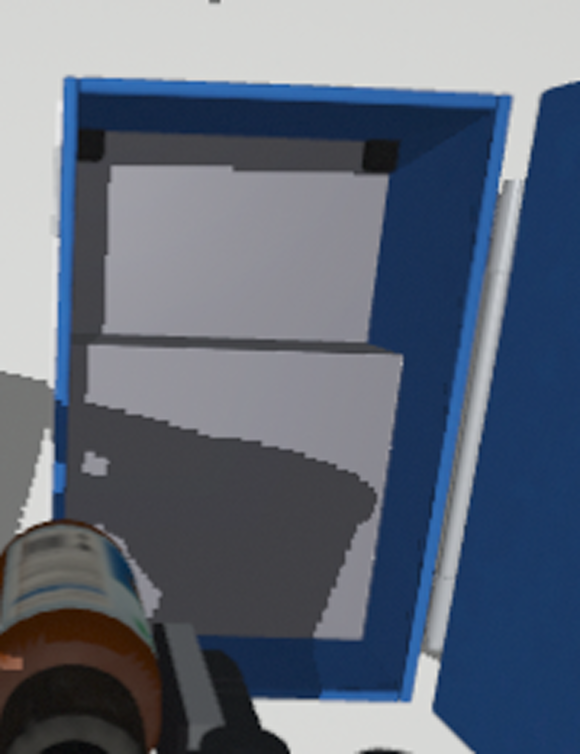

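```bash
python3 -m creep '4 4 0 -0.03 0.2; 7.2 7.7 0 -0.03 0.2; 7.2 7.7 0 -0.03 0.2; 7.2 7.7 0 -0.03 0.2; 7.2 7.7 -5 -0.03 0.2; 7.2 7.7 -10 -0.03 0.2; 7.2 7.7 -15 -0.03 0.2; 7.2 7.7 -19 -0.03 0.2; 7.2 7.7 -22 -0.03 0.2; 7.2 7.7 -24 -0.03 0.2; 7.2 7.7 -25.5 -0.03 0.2; 7.2 7.7 -26.5 -0.03 0.2; 7.2 7.7 -27 -0.03 0.2; 7.2 7.7 -27.2 -0.03 0.2; 7.2 7.7 -27.2 -0.03 0.2; 7.2 7.7 -27.2 -0.03 0.2'
```

```text
time_s: 7.4
tcp_pos: [0.5268, 0.0699, 0.0498]
orientation: [0.707, 0.011, 0.707, -0.011]
ft_force: [-0.2, 0.8, -0.3]
finger_gap: 0.0311
```

```bash
python3 -m creep '0 0 -0.2 0 0.2; 0 0 -0.2 0 0.2; 0 0 -0.2 0 0.45; 0 0 -0.2 0 0.6; 0 0 -0.2 0 0.6;0 0 -0.2 0 0.6; 0 0 1 0 0.6; 0 0 4 0 0.6; 0 0 8 0 0.6; 0 0 13 0 0.6; 0 0 18 0 0.8; 0 0 23 0 1; 0 0 26 0 1; 0 0 26 0 1; 0 0 26 0 1'
python3 - <<'E'
from h import *
v=grab('wrist','w4'); st()
E
```

```text
time_s: 8.9
tcp_pos: [0.5268, 0.0699, 0.311]
orientation: [0.708, 0.011, 0.706, -0.011]
ft_force: [0.6, 0.9, -1.0]
finger_gap: 0.0854
t 8.95 tcp [0.5262 0.0699 0.3094] x [-0.001 -0.    -1.   ] jaw z [ 1.    -0.031 -0.001] ang -0.0315 F [ 0.3 -0.7 -0.7] gap 0.0853 q6 [-0.092  0.025  1.619 -0.     1.498 -0.06 ]
```

View pics/w4.png

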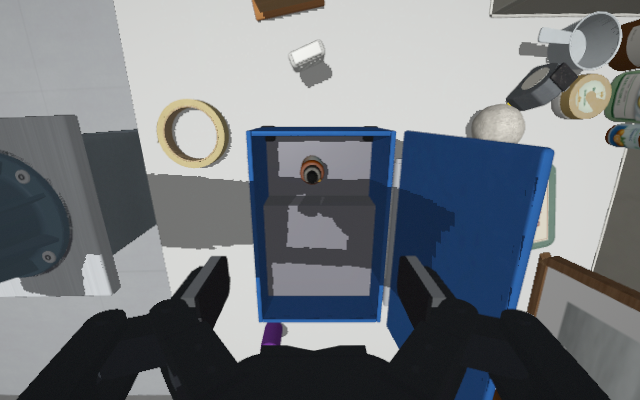

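```bash
python3 -m creep '-4 -5 0 0.03 1; -5 -10 0 0.03 1; -5 -15 0 0.03 1; -5 -20 0 0.03 1; -4 -25 0 0.03 1; 0 -28 -2 0.03 1; 4 -31 -4 0.03 1; 7.2 -35 -7 0.03 1; 7.2 -37 -7 0.03 1; 7.2 -37 -7 0.03 1; 7.2 -37 -7 0.03 1; 7.2 -37 -7 0.03 1'
python3 - <<'E'
from h import *
v=grab('wrist','w5'); st()
P=pts(v); m=(P[...,2]>.031)&(P[...,2]<.042)&(abs(P[...,0]-.6)<.09)&(abs(P[...,1]+.33)<.09)
q=P[m]; print(len(q),q.mean(0),q.min(0),q.max(0)); print(cv2.minEnclosingCircle((q[:,:2]*1000).astype(np.float32)))
E
```

```text
time_s: 10.15
tcp_pos: [0.5976, -0.2991, 0.2386]
orientation: [0.706, 0.001, 0.708, 0.0]
ft_force: [-0.3, 0.3, 1.2]
finger_gap: 0.0853
t 10.2 tcp [ 0.5979 -0.299   0.2396] x [-0.001  0.    -1.   ] jaw z [ 1.    -0.001 -0.001] ang -0.0007 F [0.8 0.  0.2] gap 0.0855 q6 [-0.641  0.38   1.341 -0.     1.421 -0.64 ]
1767 [ 0.59937007 -0.32961916  0.03616142] [ 0.57015815 -0.36058161  0.03130216] [ 0.62956414 -0.30075924  0.03935246]
((599.2389526367188, -330.8544006347656), 30.379676818847656)
```

View pics/w5.png

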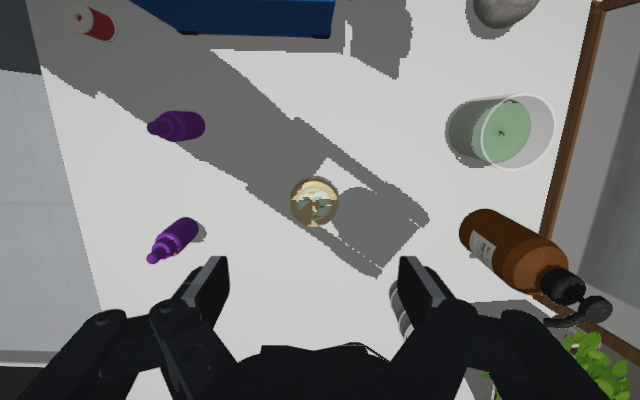

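```bash
python3 -m creep '0.1 -3.1 -5 0 1; 0.1 -3.1 -10 0 1; 0.1 -3.1 -14 0 1; 0.1 -3.1 -17 0 1; 0.1 -3.1 -19 0 1; 0.1 -3.1 -20.5 0 1; 0.1 -3.1 -22 0 1; 0.1 -3.1 -23 0 1; 0.1 -3.1 -23.2 0 1; 0.1 -3.1 -23.2 0 1; 0.1 -3.1 -23.2 0 0.5; 0.1 -3.1 -23.2 0 0.5;0.1 -3.1 -23.2 0 0.5;0.1 -3.1 -23.2 0 0.5;0.1 -3.1 -23.2 0 0.5' 30
python3 - <<'E'
from h import *
v=grab('wrist','w6'); st()
E
```

```text
time_s: 11.7
tcp_pos: [0.5997, -0.3307, 0.009]
orientation: [0.707, -0.0, 0.707, -0.001]
ft_force: [0.1, 0.1, 5.8]
finger_gap: 0.0603
t 11.75 tcp [ 0.5997 -0.3307  0.009 ] x [ 0.001 -0.001 -1.   ] jaw z [ 1.    -0.001  0.001] ang -0.0007 F [-0.8  0.5  5.2] gap 0.0605 q6 [-6.770e-01  6.660e-01  1.426e+00 -1.000e-03  1.049e+00 -6.760e-01]
```

View pics/w6.png

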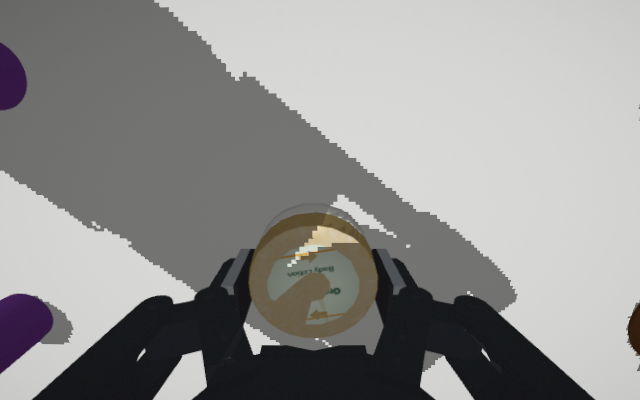

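```bash
python3 -m creep '0 0 2 0 0.5; 0 0 5 0 0.5; -1 0 10 0 0.5; -3 1 15 0 0.5; -5 3 20 0 0.5; -7.7 7 22 0 0.5; -7.7 12 22 -0.03 0.5; -7.7 17 22 -0.03 0.5; -7.7 22 22 -0.03 0.5; -7.7 26 22 -0.03 0.5; -7.7 27.6 20 -0.03 0.5; -7.7 27.6 18 -0.03 0.5; -7.7 27.6 15 -0.03 0.5; -7.7 27.6 12 -0.03 0.5; -7.7 27.6 9.5 -0.03 0.5; -7.7 27.6 7.5 -0.03 0.5; -7.7 27.6 6.5 -0.03 0.5; -7.7 27.6 6.3 -0.03 0.5; -7.7 27.6 6.3 -0.03 0.5; -7.7 27.6 6.3 -0.03 0.5'
python3 - <<'E'
from h import *
v=grab('wrist','w7'); st()
E
```

```text
time_s: 13.75
tcp_pos: [0.5236, -0.055, 0.0732]
orientation: [0.708, 0.01, 0.706, -0.012]
ft_force: [0.3, 0.5, -0.7]
finger_gap: 0.0605
t 13.8 tcp [ 0.5237 -0.055   0.0732] x [ 0.003 -0.002 -1.   ] jaw z [ 1.    -0.031  0.003] ang -0.0307 F [ 0.3  0.9 -0.5] gap 0.0605 q6 [-3.300e-01  2.760e-01  1.848e+00 -1.000e-03  1.015e+00 -2.980e-01]
```

View pics/w7.png

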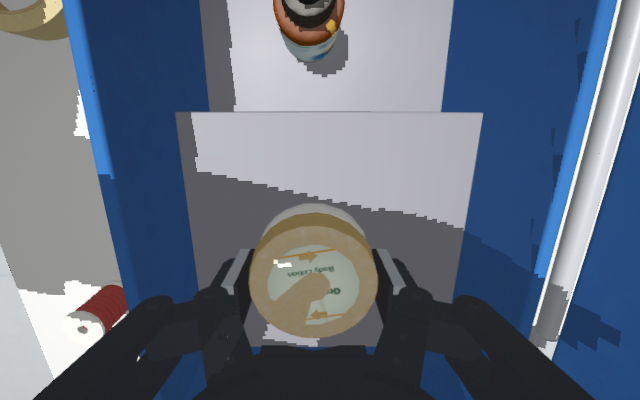

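```bash
python3 -m creep '0 0 -0.4 0 0.5; 0 0 -0.4 0 0.5; 0 0 -0.4 0 0.7; 0 0 -0.4 0 0.9; 0 0 -0.4 0 0.95;0 0 -0.4 0 0.95; 0 0 1 0 0.95; 0 0 4 0 0.95; 0 0 8 0 0.95; 0 0 13 0 0.95; -3 0 18 0 0.95; -5 0 23 0 0.95; -7 0 25 0 0.95; -7 0 25 0 0.95; -7 0 25 0 0.95'
python3 - <<'E'
from h import *
v=grab('wrist','w8'); st(); grab('side','s8')
E
```

```text
time_s: 15.3
tcp_pos: [0.4538, -0.0551, 0.325]
orientation: [0.709, 0.01, 0.705, -0.012]
ft_force: [0.5, -0.6, -0.0]
finger_gap: 0.0809
t 15.35 tcp [ 0.4535 -0.0549  0.3234] x [ 0.004 -0.002 -1.   ] jaw z [ 1.    -0.031  0.004] ang -0.0309 F [ 0.5  0.3 -0.9] gap 0.0813 q6 [-3.810e-01 -1.630e-01  1.769e+00 -1.000e-03  1.532e+00 -3.500e-01]
```

View pics/w8.png

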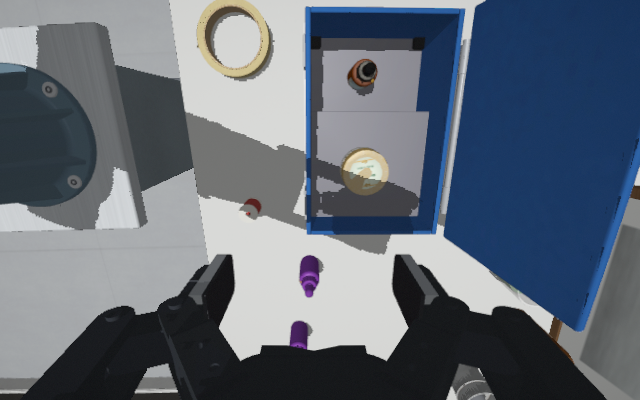

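View pics/s8.png

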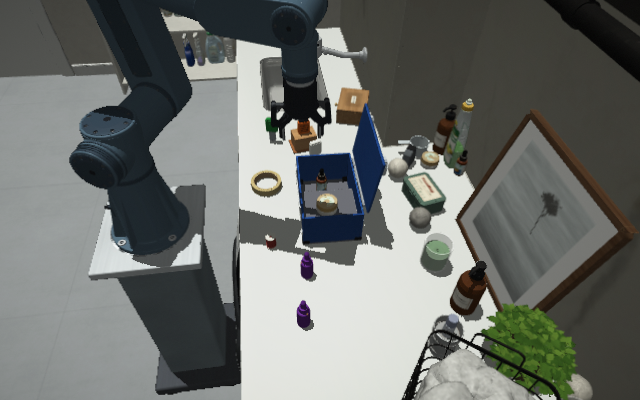

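```bash
python3 -m creep '0 1 5 0 0; 0 3 10 0 0; 4 4.9 10 0 0; 9 4.9 10 0 0; 14 4.9 10 0 0; 19 4.9 10 0 0; 23 4.9 10 0 0; 26.2 4.9 10 0 0; 26.2 4.9 10 0 0; 26.2 4.9 10 0 0;26.2 4.9 10 0 0;26.2 4.9 10 0 0'
python3 - <<'E'
from h import *
v=grab('wrist','w9'); st(); grab('side','s9')
E
```

```text
time_s: 16.6
tcp_pos: [0.7147, -0.0056, 0.4235]
orientation: [0.708, 0.01, 0.706, -0.011]
ft_force: [0.7, -0.1, 0.5]
finger_gap: 0.0001
t 16.65 tcp [ 0.7147 -0.0057  0.4238] x [ 0.003 -0.002 -1.   ] jaw z [ 1.    -0.031  0.003] ang -0.0307 F [-0.6  1.1  0.7] gap -0.0003 q6 [-1.730e-01  4.320e-01  9.140e-01 -1.000e-03  1.792e+00 -1.430e-01]
```

View pics/s9.png

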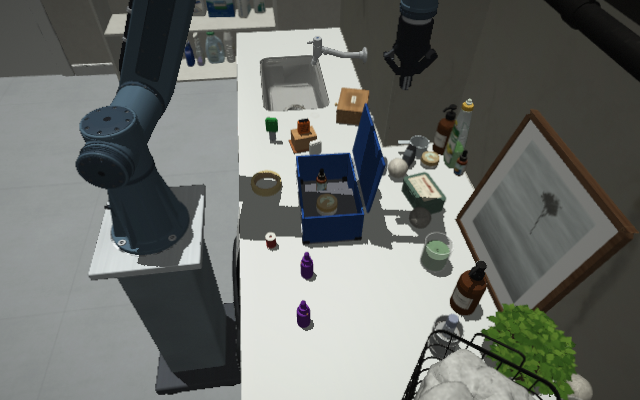

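View pics/w9.png

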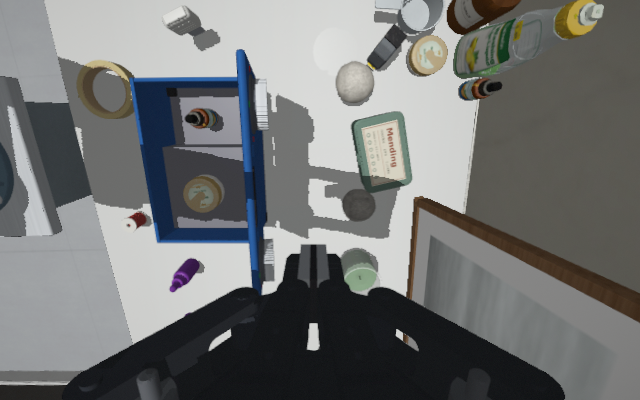

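```bash
python3 -m creep '0 0 -5 0 0; 0 0 -10 0 0; 0 0 -14 0 0; 0 0 -17 0 0; 0 0 -17.4 0 0; -2 0 -17.4 0 0; -4 0 -17.4 0 0; -5.5 0 -17.4 0 0; -6.6 0 -17.4 0 0; -7.8 0.1 -17.4 0 0; -9 0.1 -17.5 0 0; -10.1 0.1 -17.6 0 0; -11.2 0.1 -17.9 0 0; -12.3 0.1 -18.3 0 0; -13.4 0.1 -18.7 0 0; -13.4 0.1 -18.7 0 0'
python3 - <<'E'
from h import *
v=grab('wrist','w10'); st(); grab('side','s10')
E
```

```text
time_s: 18.3
tcp_pos: [0.581, -0.0047, 0.2399]
orientation: [0.71, 0.01, 0.704, -0.012]
ft_force: [0.0, 0.2, 0.8]
finger_gap: -0.0
t 18.35 tcp [ 0.5814 -0.0049  0.2395] x [ 0.007 -0.003 -1.   ] jaw z [ 0.999 -0.031  0.007] ang -0.0308 F [ 0.4  0.3 -0.2] gap -0.0002 q6 [-2.120e-01  1.830e-01  1.588e+00 -1.000e-03  1.364e+00 -1.810e-01]
```

View pics/s10.png

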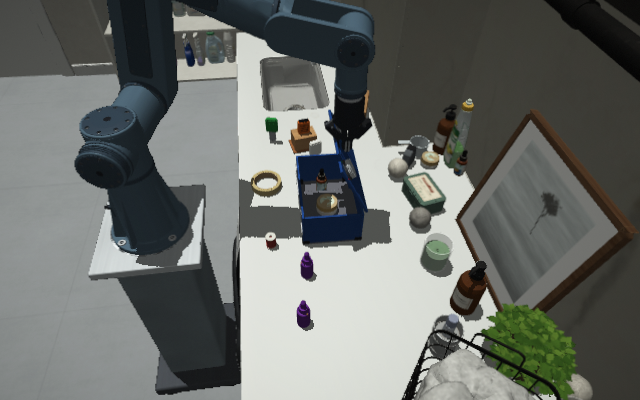

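View pics/w10.png

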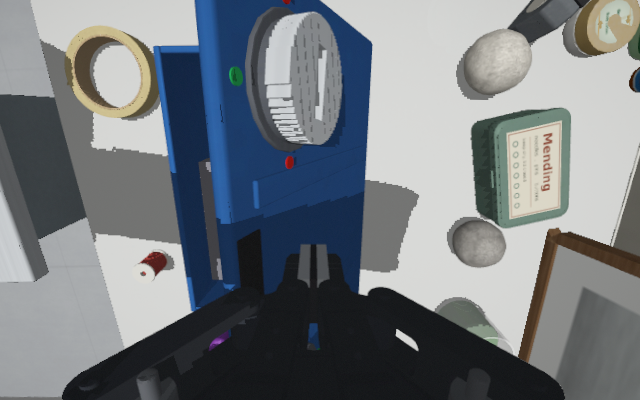

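```bash
python3 -m creep '-1 0 -0.6 0 0; -2 0 -1.4 0 0; -3 0 -2.2 0 0; -3.8 0.1 -3 0 0; -4.6 0.1 -3.9 0 0; -5.3 0.1 -4.9 0 0; -5.9 0.1 -5.9 0 0; -6.4 0.1 -7 0 0; -6.8 0.1 -8 0 0; -6.8 0.1 -8 0 0'
python3 - <<'E'
from h import *
st(); grab('side','s11')
E
```

```text
time_s: 19.4
tcp_pos: [0.5118, -0.0036, 0.1568]
orientation: [0.708, 0.01, 0.706, -0.012]
ft_force: [0.1, 0.7, -0.4]
finger_gap: 0.0004
t 19.4 tcp [ 0.5118 -0.0036  0.1568] x [ 0.003 -0.002 -1.   ] jaw z [ 1.    -0.031  0.003] ang -0.031 F [ 0.1  0.7 -0.4] gap 0.0004 q6 [-2.390e-01  1.200e-01  1.836e+00 -1.000e-03  1.182e+00 -2.070e-01]
```

View pics/s11.png

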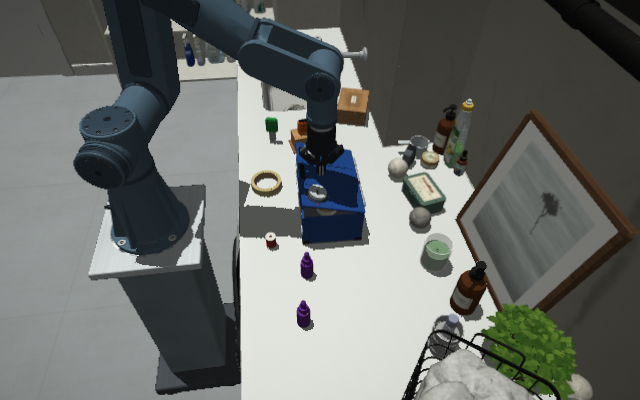

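```bash
python3 -m creep '0 0 2.5 0 0; 0 0 4.5 0 0; -3 0.1 4.5 0 0; -6 0.2 4.5 0 0; -6 0.2 4.5 0 0; -6 0.2 2 0 0; -6 0.2 0 0 0; -6 0.2 -1.5 0 0; -6 0.2 -2.5 0 0; -6 0.2 -2.9 0 0; -6 0.2 -3.1 0 0; -6 0.2 -3.1 0 0'
python3 - <<'E'
from h import *
st(); v=grab('wrist','w12')
E
```

```text
time_s: 20.65
tcp_pos: [0.4532, -0.002, 0.1272]
orientation: [0.709, 0.01, 0.705, -0.012]
ft_force: [-0.2, 0.6, 0.3]
finger_gap: -0.0002
t 20.65 tcp [ 0.4532 -0.002   0.1272] x [ 0.005 -0.002 -1.   ] jaw z [ 1.    -0.031  0.005] ang -0.0311 F [-0.2  0.6  0.3] gap -0.0002 q6 [-2.670e-01  3.000e-02  2.002e+00 -1.000e-03  1.105e+00 -2.350e-01]
```

View pics/w12.png

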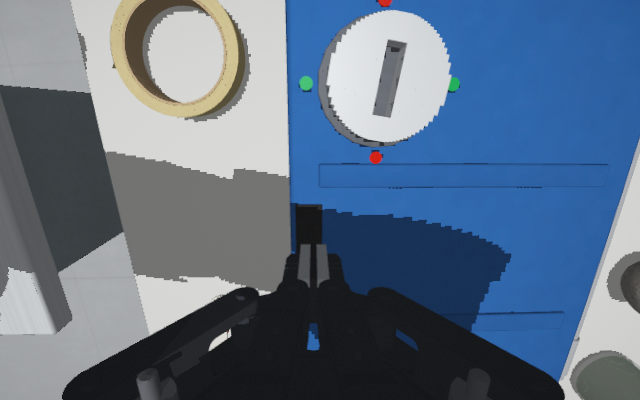

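```bash
python3 -m creep '0 0 -0.2 0 0; 0 0 -0.3 0 0; 0 0 -0.4 0 0; 0 0 -0.4 0 0'; python3 -m creep '0 0 -0.2 0 0; 0 0 -0.4 0 0; 0 0 -0.4 0 0'
```

```text
time_s: 21.1
tcp_pos: [0.4538, -0.0021, 0.124]
orientation: [0.709, 0.01, 0.705, -0.012]
ft_force: [-1.0, 0.9, 3.8]
finger_gap: -0.0001
time_s: 21.4
tcp_pos: [0.454, -0.0021, 0.1235]
orientation: [0.709, 0.01, 0.705, -0.012]
ft_force: [-16.4, 2.4, 37.7]
finger_gap: -0.0003
```

```bash
python3 -m creep '0.2 0 -0.4 0 0; 0.2 0 -0.6 0 0; 0.2 0 -0.7 0 0; 0.2 0 -0.7 0 0; 0.2 0 -0.7 0 0'
```

```text
time_s: 21.9
tcp_pos: [0.4544, -0.0021, 0.123]
orientation: [0.707, 0.009, 0.707, -0.011]
ft_force: [-38.2, 4.4, 75.5]
finger_gap: 0.0003
```

```bash
python3 -m creep '0 0 1 0 0; 0 0 4 0 0.3; 0 0 9 0 0.6; 2 -2 14 0 1; 4 -5 19 0 1; 4 -5 22 0 1; 4 -5 22 0 1;4 -5 22 0 1;4 -5 22 0 1'
python3 - <<'E'
from h import *
v=grab('wrist','w13'); st(); P=pts(v)
c=np.array([.534,-.005]); a=-.0315; X=np.array([np.cos(a),np.sin(a)]); Y=np.array([-X[1],X[0]])
L=np.stack([(P[...,:2]-c)@X,(P[...,:2]-c)@Y,P[...,2]],-1)
for x in (-80,-60,-30,0,30,60,80):
    k=L[(abs(L[...,0]*1000-x)<4)&(abs(L[...,1])<.05)&(L[...,2]>.1)&(L[...,2]<.15)]; print(x,len(k),np.median(k[:,2]).round(4) if len(k) else None)
E
```

```text
time_s: 22.8
tcp_pos: [0.4936, -0.0517, 0.3415]
orientation: [0.706, 0.009, 0.708, -0.011]
ft_force: [0.3, -0.1, -0.2]
finger_gap: 0.0854
t 22.85 tcp [ 0.4934 -0.0516  0.3412] x [-0.003 -0.003 -1.   ] jaw z [ 1.    -0.028 -0.003] ang -0.0279 F [-0.7  0.3  0.4] gap 0.0853 q6 [-0.341 -0.071  1.651 -0.004  1.563 -0.314]
-80 549 0.1263
-60 545 0.1256
-30 570 0.1257
0 559 0.1257
30 558 0.1258
60 556 0.1258
80 551 0.1256
```

View pics/w13.png

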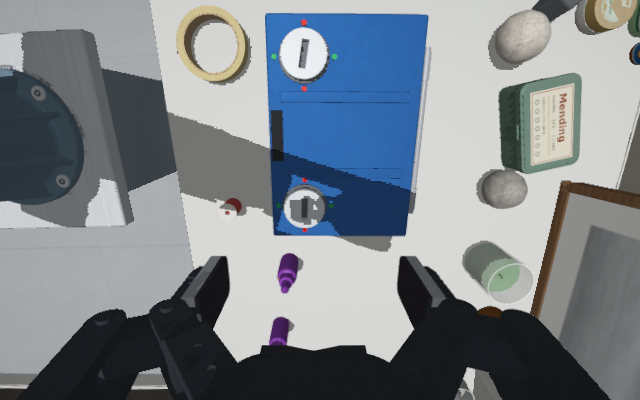

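```bash
cat >> h.py <<'E'
C0=np.array([.534,-.005]); YAW=-.0315
def cl(p):
    X=np.array([np.cos(YAW),np.sin(YAW)]); Y=np.array([-X[1],X[0]]); p=np.asarray(p)[...,:2]-C0
    return np.stack([p@X,p@Y],-1)
def cw(x,y):
    X=np.array([np.cos(YAW),np.sin(YAW)]); Y=np.array([-X[1],X[0]]); return C0+x*X+y*Y
E
python3 - <<'E'
from h import *
v=load('w13'); P=pts(v)
crop(v,255,0,355,110,5,'c6l'); crop(v,255,160,355,260,5,'c6r')
for n,y in(('L',.088),('R',-.088)):
    w=cw(-.05,y); print(n,'nominal',w, proj(v,[*w,.14]))
    d=np.linalg.norm(P[...,:2]-w,axis=-1)
    m=(d<.035)&(P[...,2]>.136)&(P[...,2]<.146); q=P[m][:,:2]*1000
    print(len(q),cv2.minEnclosingCircle(q.astype(np.float32)), np.median(P[m][:,2]))
    # slot: points below
    c=np.array(cv2.minEnclosingCircle(q.astype(np.float32))[0])/1000
    d=np.linalg.norm(P[...,:2]-c,axis=-1)
    s=(d<.020)&(P[...,2]<.1365); k=P[s][:,:2]*1000; print(len(k),cv2.minAreaRect(k.astype(np.float32)),k.mean(0)); 
    print(len(k), np.unique(np.round(P[s][:,2],3)))
E
```

```text
L nominal [0.48679635 0.08453108] [[302.67476529  55.44587935]]
1655 ((487.2952880859375, 86.4867172241211), 25.289264678955078) 0.1414961974357477
207 ((487.8019104003906, 86.984375), (28.119972229003906, 7.66392183303833), 79.40878295898438) [487.77589813  87.54646173]
207 [0.129 0.13  0.131 0.132 0.133 0.134 0.135 0.136]
R nominal [ 0.48125326 -0.09138161] [[303.70363887 210.02377239]]
1117 ((482.44305419921875, -89.3407974243164), 25.52346420288086) 0.14139812941355356
123 ((482.0018005371094, -91.35567474365234), (26.714550018310547, 6.530365943908691), 87.8419418334961) [481.92918637 -91.6500042 ]
123 [0.13  0.131 0.132 0.133 0.134 0.135]
```

View pics/c6l.png

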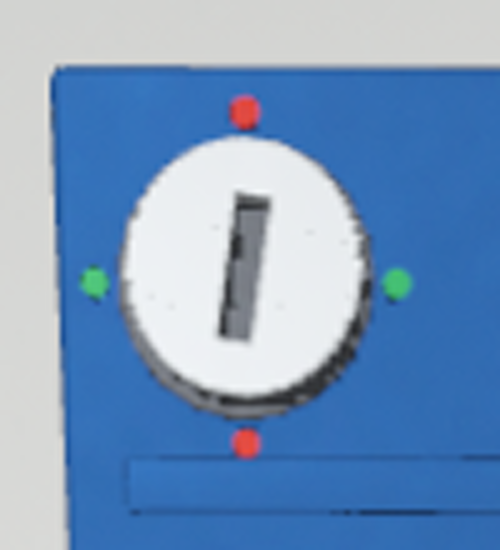

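View pics/c6r.png

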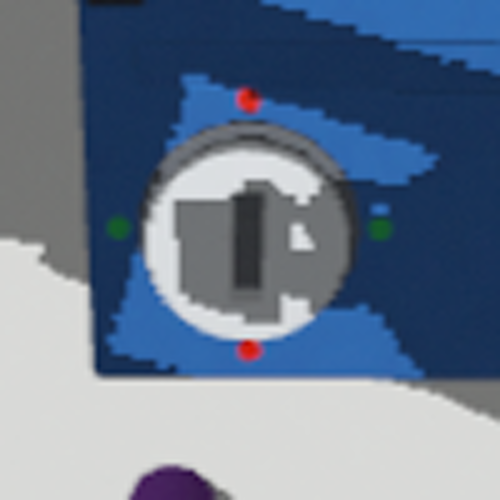

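```bash
python3 -m creep '0 5 0 0 1; 0 10 0 0 1; 0 15 0 0 1; 0 20 0 0 1; -1 25 0 0 1; -1 30 -2 0 1; -1.3 34 -4 0 1; -1.3 36 -5 0 1; -1.3 36 -5 0 1; -1.3 36 -5 0 1; -1.3 36 -5 0 1'
python3 - <<'E'
from h import *
v=grab('wrist','w14'); st()
E
```

```text
time_s: 23.95
tcp_pos: [0.4806, 0.3076, 0.2913]
orientation: [0.706, 0.009, 0.708, -0.011]
ft_force: [-0.7, 0.2, -0.4]
finger_gap: 0.0853
t 24.0 tcp [0.4808 0.3074 0.2917] x [-0.002 -0.003 -1.   ] jaw z [ 1.    -0.029 -0.002] ang -0.0292 F [ 0.2  0.4 -0.4] gap 0.0856 q6 [ 0.362  0.129  1.544 -0.002  1.472  0.391]
```

View pics/w14.png

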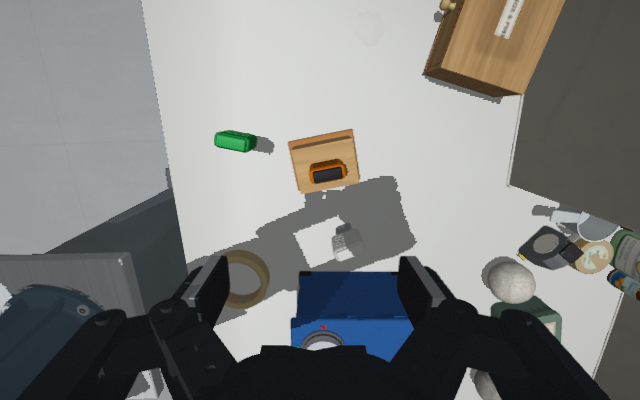

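```bash
python3 - <<'E'
from h import *
v=load('w14'); P=pts(v); crop(v,270,110,390,260,5,'c7')
w=P[120:200,270:380].reshape(-1,3)
k=w[(w[:,2]>.103)&(w[:,2]<.12)]; print('cap',len(k),cv2.minAreaRect((k[:,:2]*1000).astype(np.float32)),np.median(k[:,2]))
k=w[(w[:,2]>.052)&(w[:,2]<.062)]; print('block',len(k),cv2.minAreaRect((k[:,:2]*1000).astype(np.float32)),np.median(k[:,2]))
E
```

```text
cap 526 ((497.44635009765625, 316.2122497558594), (40.65036392211914, 18.09606170654297), 9.961701393127441) 0.11174742271369359
block 2054 ((497.5167236328125, 316.1969299316406), (78.91058349609375, 60.53385925292969), 9.757840156555176) 0.057466991386192656
```

View pics/c7.png

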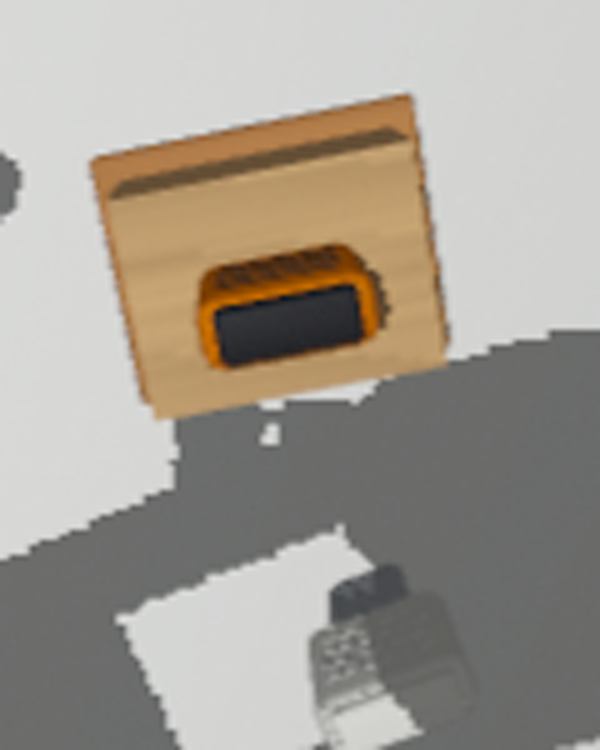

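```bash
python3 -m creep '1.7 0.9 -3 -0.3 1; 1.7 0.9 -6 -0.6 1; 1.7 0.9 -9 -0.9 1; 1.7 0.9 -9 -1.1 1; 1.7 0.9 -9 -1.3 1; 1.7 0.9 -9 -1.37 1; 1.7 0.9 -9 -1.37 1; 1.7 0.9 -9 -1.37 1; 1.7 0.9 -9 -1.37 1; 1.7 0.9 -9 -1.37 1; 1.7 0.9 -9 -1.37 1; 1.7 0.9 -9 -1.37 1; 1.7 0.9 -9 -1.37 1'
python3 - <<'E'
from h import *
v=grab('wrist','w15'); st()
P=pts(v); d=np.linalg.norm(P[...,:2]-[.4975,.316],axis=-1)
k=P[(d<.04)&(P[...,2]>.104)&(P[...,2]<.12)]; print('cap',len(k),cv2.minAreaRect((k[:,:2]*1000).astype(np.float32)),np.median(k[:,2]))
k=P[(d<.06)&(P[...,2]>.052)&(P[...,2]<.062)]; print('block',len(k),cv2.minAreaRect((k[:,:2]*1000).astype(np.float32)),np.median(k[:,2]))
E
```

```text
time_s: 25.3
tcp_pos: [0.498, 0.3162, 0.2019]
orientation: [0.54, 0.455, 0.543, -0.455]
ft_force: [0.4, 1.1, -0.4]
finger_gap: 0.0855
t 25.35 tcp [0.4979 0.3163 0.2018] x [-0.003  0.002 -1.   ] jaw z [ 0.172 -0.985 -0.002] ang -1.398 F [ 0.8  0.  -0.3] gap 0.0851 q6 [0.364 0.242 1.596 0.003 1.306 1.761]
cap 916 ((498.37103271484375, 316.0111999511719), (40.24641036987305, 17.769975662231445), 9.806883811950684) 0.11177868765873702
block 3314 ((497.50469970703125, 315.90374755859375), (80.16310119628906, 59.9565544128418), 9.6686429977417) 0.05741598684218055
```

View pics/w15.png

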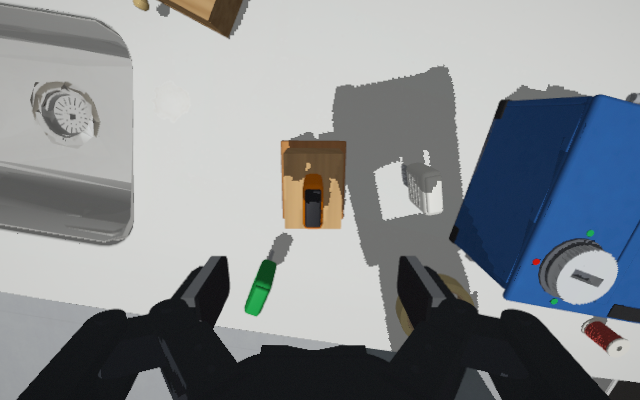

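```bash
python3 -m creep '0 0 -4 0 1; 0 0 -8 0 1; 0 0 -11 0 1; 0 0 -13 0 1; 0 0 -13.8 0 1; 0 0 -13.8 0 1; 0 0 -13.8 0 1; 0 0 -13.8 0 0.5; 0 0 -13.8 0 0.3; 0 0 -13.8 0 0; 0 0 -13.8 0 0; 0 0 -13.8 0 0; 0 0 -13.8 0 0; 0 0 -13.8 0 0; 0 0 -13.8 0 0;0 0 -13.8 0 0' 100
python3 - <<'E'
from h import *
v=grab('wrist','w16'); st()
E
```

```text
time_s: 26.95
tcp_pos: [0.4983, 0.3164, 0.0643]
orientation: [0.54, 0.455, 0.542, -0.455]
ft_force: [-0.9, -0.2, 4.6]
finger_gap: 0.0171
t 27.0 tcp [0.4983 0.3165 0.0643] x [-0.002  0.002 -1.   ] jaw z [ 0.172 -0.985 -0.002] ang -1.3979 F [0.2 0.  5.5] gap 0.0169 q6 [0.364 0.414 1.681 0.003 1.048 1.76 ]
```

View pics/w16.png

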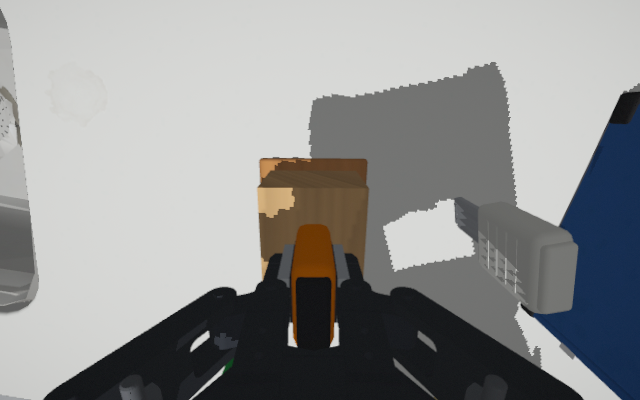

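```bash
python3 -m creep '0 0 1 0 0; 0 0 3 0 0; 0 0 6 0 0; 0 0 10 0 0; 0 0 15 0 0; 0 0 19 0.15 0; 0 -4 19 0.3 0; 0 -8 19 0.45 0; 0 -12 19 0.6 0; -1 -16 19 0.75 0; -1 -20 19 0.9 0; -1 -24 19 1.05 0; -1 -29 19 1.21 0; -1 -29 19 1.21 0; -1 -29 19 1.21 0; -1 -29 19 1.21 0; -1 -29 19 1.21 0; -1 -29 19 1.21 0' 
python3 - <<'E'
from h import *
v=grab('wrist','w17'); st()
E
```

```text
time_s: 28.8
tcp_pos: [0.4882, 0.0275, 0.2542]
orientation: [0.703, 0.065, 0.705, -0.067]
ft_force: [-0.4, -0.3, -0.6]
finger_gap: 0.0168
t 28.85 tcp [0.4882 0.0274 0.2542] x [-0.003 -0.002 -1.   ] jaw z [ 0.983 -0.186 -0.002] ang -0.1868 F [ 0.4 -0.5 -1.3] gap 0.017 q6 [-1.860e-01 -3.400e-02  1.788e+00 -2.000e-03  1.389e+00  1.000e-03]
```

View pics/w17.png

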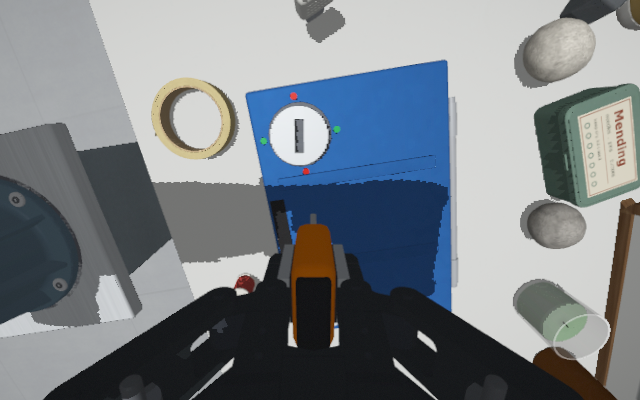

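```bash
cat >> h.py <<'E'
def cam(v,w,zt=.14):
    P=pts(v); c=np.array(w)
    for _ in range(2):
        d=np.linalg.norm(P[...,:2]-c,axis=-1)
        m=(d<.030)&(P[...,2]>.136)&(P[...,2]<.146)
        q=P[m][:,:2]*1000; (a,b),r=cv2.minEnclosingCircle(q.astype(np.float32)); c=np.array([a,b])/1000
    d=np.linalg.norm(P[...,:2]-c,axis=-1)
    # image-based slot: pixel contour of dark/lower pts; inner disc only
    s=((d<.019)&(P[...,2]<.1375)).astype(np.uint8)
    n,lab,stt,_=cv2.connectedComponentsWithStats(s); i=1+np.argmax(stt[1:,4])
    px=np.argwhere(lab==i)[:,::-1].astype(float)
    Q=plane(v,px,zt)[:,:2]*1000
    print('disc',c.round(4),r.__round__(1),'ztop',np.median(P[m][:,2]).round(4),'slot',len(Q),cv2.minAreaRect(Q.astype(np.float32)),'edge-plane mean',Q.mean(0).round(1))
E
python3 - <<'E'
from h import *
v=load('w17'); cam(v,(.4868,.085)); P=pts(v); crop(v,240,60,380,260,3.5,'c8')
for r in range(208,228,3): print(r,[np.round(P[r,u],4).tolist() for u in (310,313,316)])
E
```

```text
disc [0.4875 0.086 ] 25.5 ztop 0.1415 slot 294 ((487.4875793457031, 86.2439193725586), (28.10117530822754, 7.002344608306885), 78.69073486328125) edge-plane mean [487.7  86.7]
208 [[0.4833, 0.0149, 0.1251], [0.4863, 0.0144, 0.1254], [0.4891, 0.0138, 0.1251]]
211 [[0.4827, 0.0119, 0.1254], [0.4857, 0.0115, 0.1257], [0.4886, 0.0109, 0.1255]]
214 [[0.4823, 0.0094, 0.1269], [0.4907, 0.0373, 0.2103], [0.488, 0.0078, 0.1256]]
217 [[0.4815, 0.0054, 0.1244], [0.4908, 0.0378, 0.2176], [0.4926, 0.0362, 0.2142]]
220 [[0.481, 0.003, 0.1264], [0.4908, 0.0375, 0.2226], [0.4926, 0.0366, 0.2211]]
223 [[0.4804, -0.0002, 0.1262], [0.4908, 0.0374, 0.2276], [0.4925, 0.0365, 0.2262]]
226 [[0.491, 0.0469, 0.2565], [0.4925, 0.0464, 0.2559], [0.4941, 0.0461, 0.2559]]
```

View pics/c8.png

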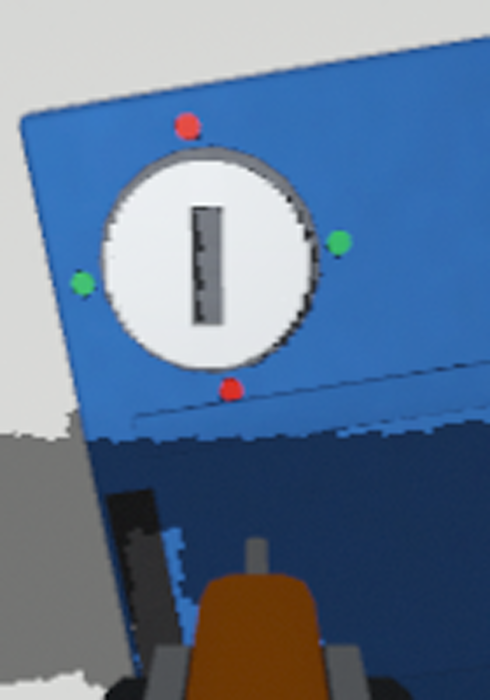

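```bash
python3 - <<'E'
from h import *
v=load('w17'); P=pts(v)
for r in (216,218,220,222):
    c=[u for u in range(300,328) if P[r,u,2]>.19]; print(r,c[0],c[-1],v['im'][r,306:322].mean(1).round().tolist())
T=np.array([.4882,.0274]); kx=np.array([.186,.983])
for a,z in ((.010,.202),(.012,.206),(.012,.215),(.012,.225)): print(a,z,proj(v,[*(T+a*kx),z]))
# jaw pads symmetric check
print(proj(v,[*T,.2542]))
s=[(295,40)]
# slot in image: centre
q=plane(v,[(299,136)],.14); print(q)
E
```

```text
216 311 316 [52.0, 51.0, 52.0, 56.0, 72.0, 82.0, 81.0, 81.0, 81.0, 77.0, 65.0, 52.0, 53.0, 52.0, 51.0, 53.0]
218 309 316 [53.0, 52.0, 52.0, 55.0, 72.0, 82.0, 82.0, 81.0, 81.0, 78.0, 65.0, 52.0, 52.0, 51.0, 51.0, 52.0]
220 311 316 [52.0, 53.0, 53.0, 56.0, 72.0, 83.0, 83.0, 81.0, 81.0, 78.0, 67.0, 51.0, 53.0, 53.0, 52.0, 53.0]
222 311 316 [51.0, 52.0, 52.0, 56.0, 72.0, 82.0, 81.0, 82.0, 81.0, 82.0, 70.0, 51.0, 53.0, 53.0, 51.0, 54.0]
0.01 0.202 [[312.11026161 210.47097291]]
0.012 0.206 [[312.07990091 209.57270443]]
0.012 0.215 [[312.01640455 213.81465508]]
0.012 0.225 [[311.93892381 218.99158935]]
[[311.69904912 257.73521529]]
[[0.48747006 0.0860346  0.14      ]]
```

```bash
python3 - <<'E'
from h import *
v=grab('side','s17'); t=grab('top','t17'); 
crop(v,270,120,400,260,5,'c9'); crop(t,240,130,370,240,5,'c10')
print(proj(v,[.4868,.086,.14]),proj(t,[.4868,.086,.14]))
E
```

```text
[[308.42362087 157.05458075]] [[277.4312645  196.08283588]]
```

View pics/c9.png

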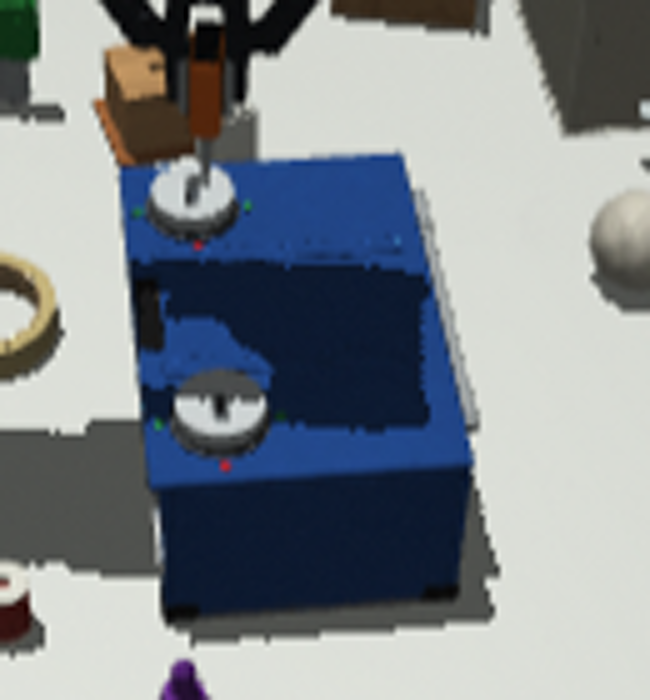

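View pics/c10.png

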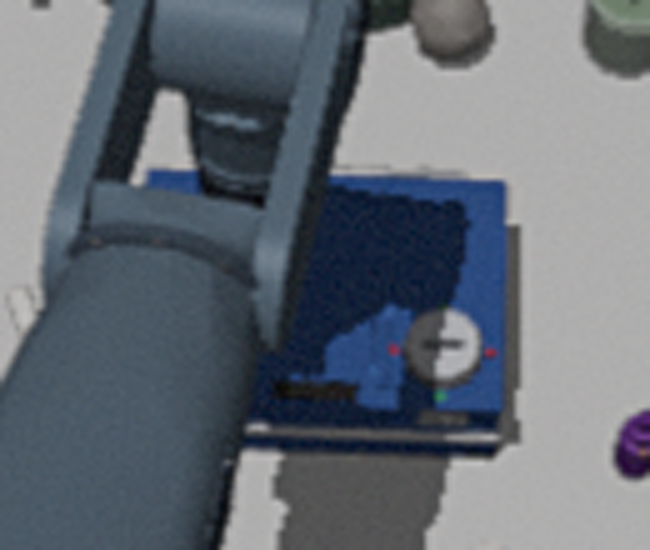

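```bash
python3 -m creep '-0.1 3 0 0 0; -0.1 6 -2 0 0; -0.1 6 -4 0 0; -0.1 6 -5 0 0; -0.1 6 -5 0 0;-0.1 6 -5 0 0'; python3 - <<'E'
from h import *
st(); v=grab('side','s18'); crop(v,280,120,340,190,10,'c11'); w=grab('wrist','w18'); crop(w,250,150,390,310,4,'c12')
E
```

```text
time_s: 29.55
tcp_pos: [0.4876, 0.0868, 0.2047]
orientation: [0.703, 0.066, 0.705, -0.067]
ft_force: [-0.4, -0.4, -0.4]
finger_gap: 0.0169
t 29.55 tcp [0.4876 0.0868 0.2047] x [-0.002 -0.002 -1.   ] jaw z [ 0.982 -0.186 -0.002] ang -0.1875 F [-0.4 -0.4 -0.4] gap 0.0169 q6 [-0.063  0.029  1.829 -0.002  1.286  0.125]
```

View pics/c11.png

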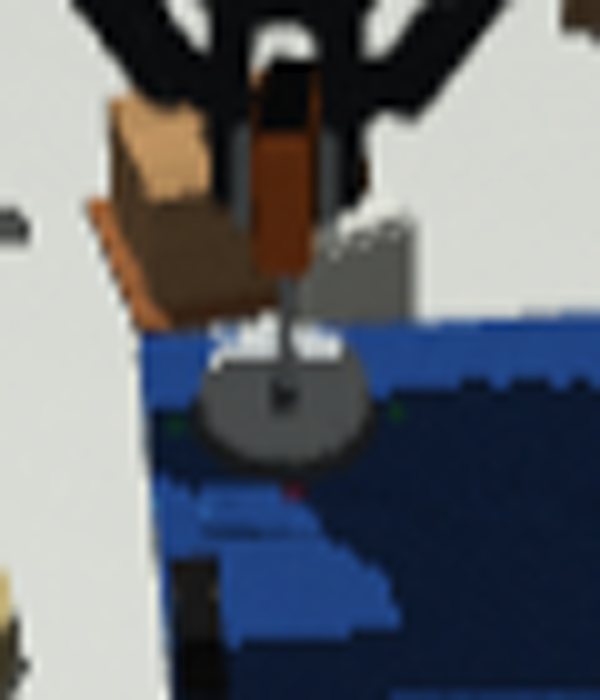

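View pics/c12.png

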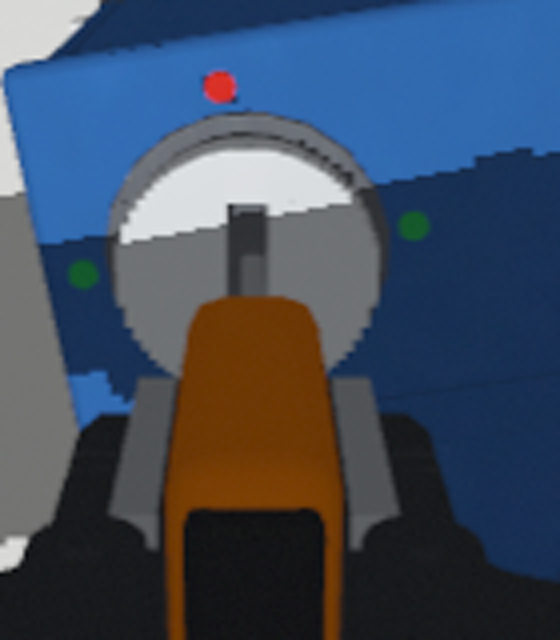

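```bash
python3 -m creep '-0.1 0 0 0 0; -0.1 0 -0.5 0 0; -0.1 0 -0.9 0 0; -0.1 0 -1.2 0 0; -0.1 0 -1.5 0 0; -0.1 0 -1.5 0 0'; python3 - <<'E'
from h import *
st(); v=grab('side','s19'); crop(v,280,120,340,190,10,'c13'); w=grab('wrist','w19'); crop(w,250,150,390,310,4,'c14')
E
```

```text
time_s: 30.25
tcp_pos: [0.4866, 0.0867, 0.1896]
orientation: [0.703, 0.066, 0.705, -0.067]
ft_force: [-0.8, 0.1, -1.1]
finger_gap: 0.0168
t 30.25 tcp [0.4866 0.0867 0.1896] x [-0.002 -0.002 -1.   ] jaw z [ 0.982 -0.187 -0.002] ang -0.1878 F [-0.8  0.1 -1.1] gap 0.0168 q6 [-0.063  0.044  1.846 -0.002  1.253  0.125]
```

View pics/c13.png

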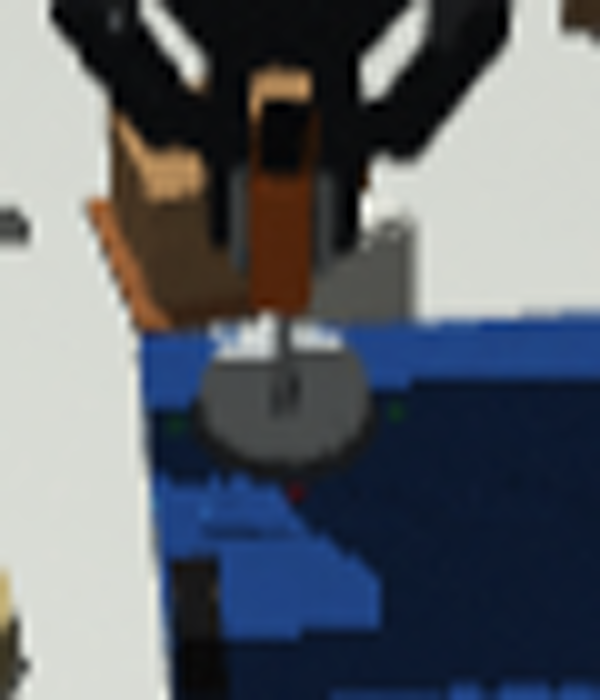

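View pics/c14.png

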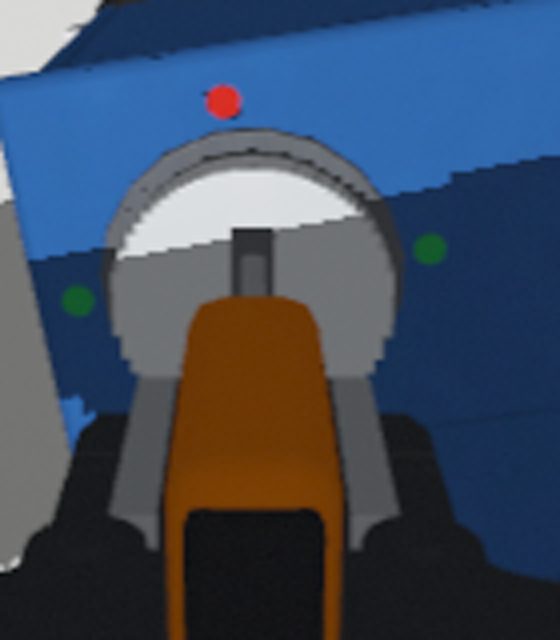

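```bash
python3 -m creep '0 0 -0.2 0 0; 0 0 -0.4 0 0; 0 0 -0.6 0 0; 0 0 -0.6 0 0'; python3 - <<'E'
from h import *
st()
E
```

```text
time_s: 30.75
tcp_pos: [0.4867, 0.0868, 0.1838]
orientation: [0.703, 0.066, 0.705, -0.067]
ft_force: [-0.3, -0.4, -1.3]
finger_gap: 0.0169
t 30.75 tcp [0.4867 0.0868 0.1838] x [-0.002 -0.002 -1.   ] jaw z [ 0.982 -0.187 -0.001] ang -0.1877 F [-0.3 -0.4 -1.3] gap 0.0169 q6 [-0.063  0.051  1.852 -0.002  1.241  0.125]
```

```bash
python3 -m creep '0 0 0 -0.1 0; 0 0 0 -0.2 0; 0 0 0 -0.3 0; 0 0 0 -0.4 0; 0 0 0 -0.5 0; 0 0 0 -0.6 0; 0 0 0 -0.7 0; 0 0 0 -0.8 0; 0 0 0 -0.9 0; 0 0 0 -1.0 0; 0 0 0 -1.1 0; 0 0 0 -1.2 0; 0 0 0 -1.3 0; 0 0 0 -1.4 0; 0 0 0 -1.4 0'; python3 - <<'E'
from h import *
st(); print(np.round(ctrl.get_state()['moment'],3)); w=grab('wrist','w20'); crop(w,230,130,410,310,4,'c15')
E
```

```text
time_s: 32.25
tcp_pos: [0.4866, 0.0864, 0.1837]
orientation: [-0.495, -0.504, -0.496, 0.505]
ft_force: [-1.7, -2.9, -1.3]
finger_gap: 0.017
t 32.25 tcp [0.4866 0.0864 0.1837] x [-0.002  0.001 -1.   ] jaw z [-0.018 -1.    -0.001] ang -1.5884 F [-1.7 -2.9 -1.3] gap 0.017 q6 [-6.500e-02  5.000e-02  1.852e+00  1.000e-03  1.241e+00  1.523e+00]
[-0.42   0.098  0.041]
```

View pics/c15.png

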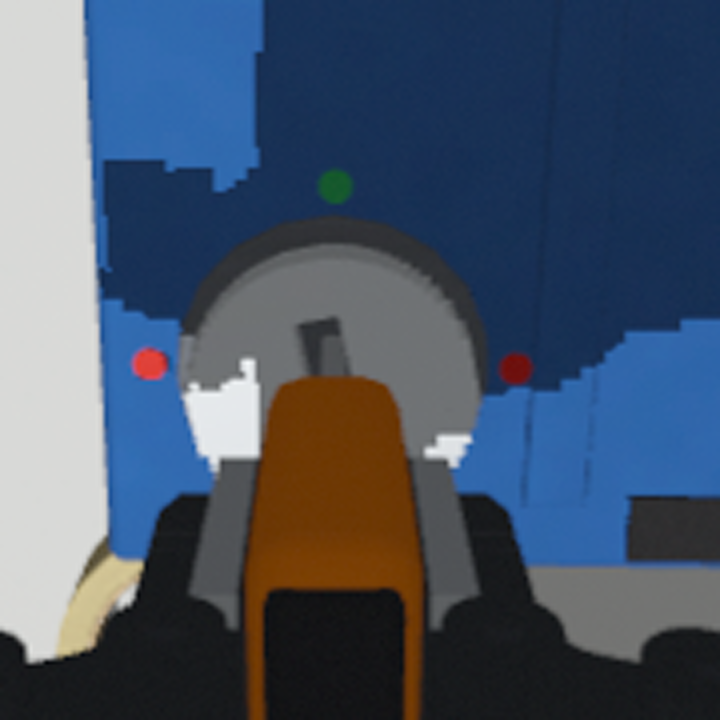

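```bash
python3 -m creep '0 0 0 -0.08 0; 0 0 0 -0.16 0; 0 0 0 -0.22 0; 0 0 0 -0.22 0'; python3 - <<'E'
from h import *
st(); print(np.round(ctrl.get_state()['moment'],3)); w=grab('wrist','w21'); crop(w,230,130,410,310,4,'c16')
E
```

```text
time_s: 32.7
tcp_pos: [0.4866, 0.0863, 0.1837]
orientation: [-0.438, -0.554, -0.439, 0.555]
ft_force: [0.3, -1.4, -0.9]
finger_gap: 0.0165
t 32.7 tcp [0.4866 0.0863 0.1837] x [-0.002  0.001 -1.   ] jaw z [-0.231 -0.973 -0.   ] ang -1.8037 F [ 0.3 -1.4 -0.9] gap 0.0165 q6 [-6.600e-02  5.000e-02  1.852e+00  1.000e-03  1.241e+00  1.738e+00]
[-0.314  0.119  0.033]
```

View pics/c16.png

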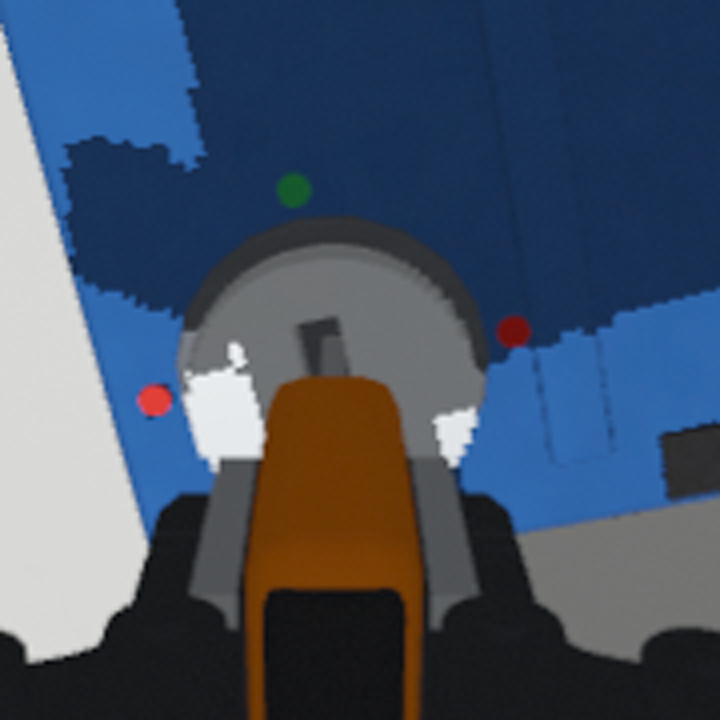

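```bash
python3 -m creep '0 0 0 -0.03 0; 0 0 0 -0.06 0; 0 0 0 -0.06 0'; python3 - <<'E'
from h import *
st(); print(np.round(ctrl.get_state()['moment'],3))
E
python3 -m creep '0 0 0 -0.03 0; 0 0 0 -0.06 0; 0 0 0 -0.06 0'; python3 - <<'E'
from h import *
st(); print(np.round(ctrl.get_state()['moment'],3)); w=grab('wrist','w22'); crop(w,230,130,410,310,4,'c17')
E
```

```text
time_s: 33.05
tcp_pos: [0.4866, 0.0863, 0.1838]
orientation: [-0.421, -0.567, -0.423, 0.568]
ft_force: [-1.4, -1.9, -1.5]
finger_gap: 0.0173
t 33.05 tcp [0.4866 0.0863 0.1838] x [-0.002  0.001 -1.   ] jaw z [-0.288 -0.958 -0.   ] ang -1.8626 F [-1.4 -1.9 -1.5] gap 0.0173 q6 [-6.600e-02  5.000e-02  1.852e+00  1.000e-03  1.241e+00  1.797e+00]
[-0.346  0.109  0.223]
time_s: 33.35
tcp_pos: [0.4865, 0.0862, 0.1837]
orientation: [-0.404, -0.579, -0.406, 0.58]
ft_force: [-1.0, -1.8, -2.2]
finger_gap: 0.0169
t 33.35 tcp [0.4865 0.0862 0.1837] x [-0.002  0.001 -1.   ] jaw z [-0.345 -0.939 -0.   ] ang -1.9225 F [-1.  -1.8 -2.2] gap 0.0169 q6 [-6.600e-02  5.000e-02  1.853e+00  1.000e-03  1.241e+00  1.856e+00]
[-0.38   0.091  0.522]
```

View pics/c17.png

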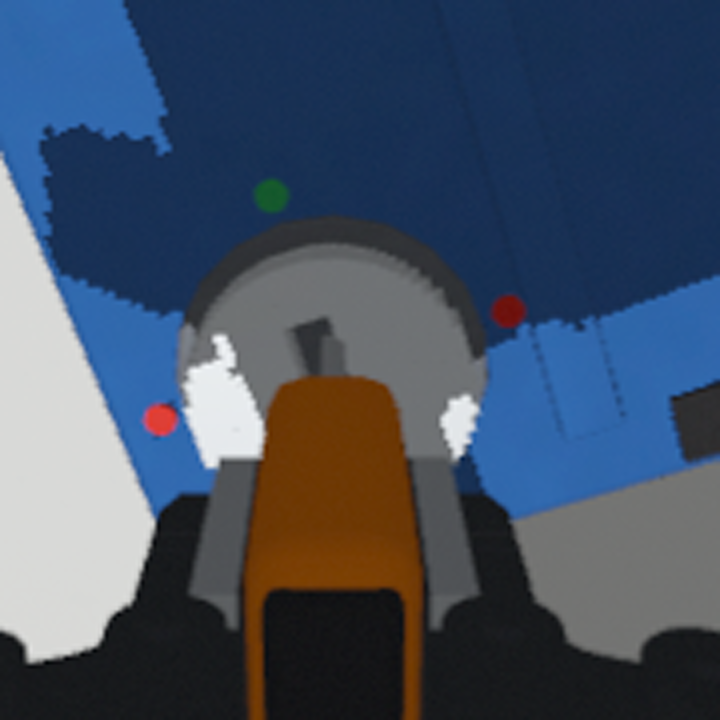

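```bash
python3 -m creep '0 0 0 0.1 0; 0 0 0 0.2 0; 0 0 0 0.25 0; 0 0 0.3 0.25 0; 0 0 1 0.25 0; 0 0 2.5 0.25 0; 0 0 5 0.25 0; 0 0 7 0.25 0; 0 0 7 0.25 0'; python3 - <<'E'
from h import *
st(); print(np.round(ctrl.get_state()['moment'],3)); w=grab('wrist','w23'); crop(w,210,100,410,300,3.5,'c18'); cam(w,(.487,.086))
E
```

```text
time_s: 34.3
tcp_pos: [0.4886, 0.0863, 0.2575]
orientation: [0.475, 0.526, 0.473, -0.524]
ft_force: [0.7, -0.4, -0.6]
finger_gap: 0.0168
t 34.3 tcp [0.4886 0.0863 0.2575] x [ 0.004  0.    -1.   ] jaw z [-0.102 -0.995 -0.001] ang -1.6727 F [ 0.7 -0.4 -0.6] gap 0.0168 q6 [-6.500e-02 -2.500e-02  1.773e+00  1.000e-03  1.389e+00  1.607e+00]
[-0.018 -0.022  0.012]
disc [0.4874 0.0858] 25.5 ztop 0.1414 slot 227 ((487.4683837890625, 85.83407592773438), (7.855465412139893, 27.695472717285156), 88.05438232421875) edge-plane mean [488.1  85.7]
```

View pics/c18.png

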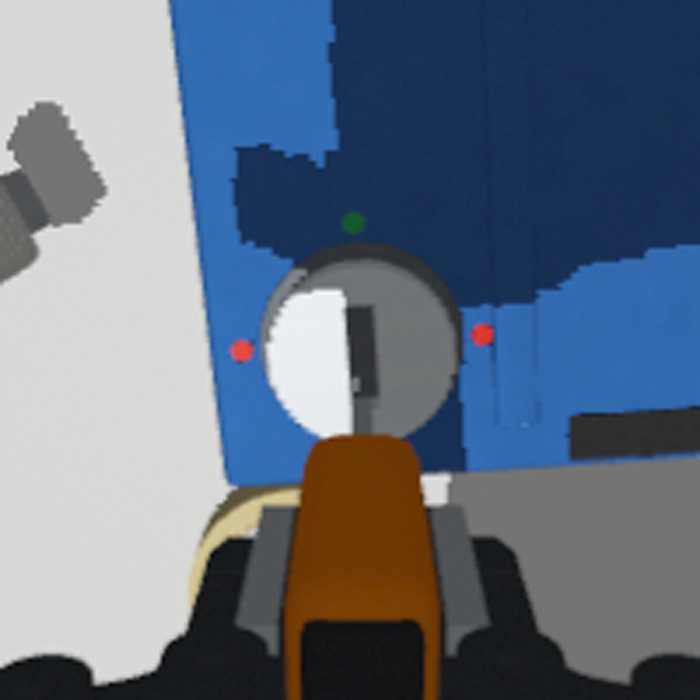

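```bash
python3 -m creep '-0.3 -4 0 0.15 0; -0.7 -8 0 0.3 0; -0.7 -12 0 0.45 0; -0.7 -16 0 0.6 0; -0.7 -20 0 0.75 0; -0.7 -23.6 0 0.9 0; -0.7 -23.6 0 1.05 0; -0.7 -23.6 0 1.2 0; -0.7 -23.6 0 1.35 0; -0.7 -23.6 0 1.5 0; -0.7 -23.6 0 1.637 0; -0.7 -23.6 0 1.637 0; -0.7 -23.6 0 1.637 0; -0.7 -23.6 0 1.637 0'; python3 - <<'E'
from h import *
st(); w=grab('wrist','w24'); crop(w,230,80,390,260,3.5,'c19'); cam(w,(.4815,-.0895)); P=pts(w)
for r in (216,219,222): print(r,w['im'][r,304:324].mean(1).round().tolist())
E
```

```text
time_s: 35.75
tcp_pos: [0.4801, -0.1494, 0.2544]
orientation: [0.706, 0.014, 0.708, -0.012]
ft_force: [0.5, -0.5, -0.5]
finger_gap: 0.0168
t 35.75 tcp [ 0.4801 -0.1494  0.2544] x [-0.002  0.002 -1.   ] jaw z [ 0.999 -0.037 -0.002] ang -0.0374 F [ 0.5 -0.5 -0.5] gap 0.0168 q6 [-5.390e-01 -1.000e-03  1.756e+00  1.000e-03  1.389e+00 -5.020e-01]
disc [ 0.4817 -0.0898] 25.2 ztop 0.1415 slot 306 ((482.22760009765625, -89.4865493774414), (28.79279899597168, 7.059019088745117), 87.55276489257812) edge-plane mean [482.1 -89.7]
216 [216.0, 216.0, 216.0, 217.0, 216.0, 206.0, 159.0, 82.0, 83.0, 81.0, 82.0, 104.0, 185.0, 217.0, 217.0, 217.0, 216.0, 216.0, 216.0, 216.0]
219 [176.0, 208.0, 208.0, 212.0, 217.0, 205.0, 158.0, 82.0, 82.0, 82.0, 81.0, 105.0, 185.0, 216.0, 216.0, 216.0, 216.0, 216.0, 216.0, 216.0]
222 [116.0, 116.0, 115.0, 116.0, 116.0, 111.0, 95.0, 82.0, 82.0, 81.0, 82.0, 80.0, 178.0, 216.0, 216.0, 217.0, 216.0, 216.0, 216.0, 215.0]
```

View pics/c19.png

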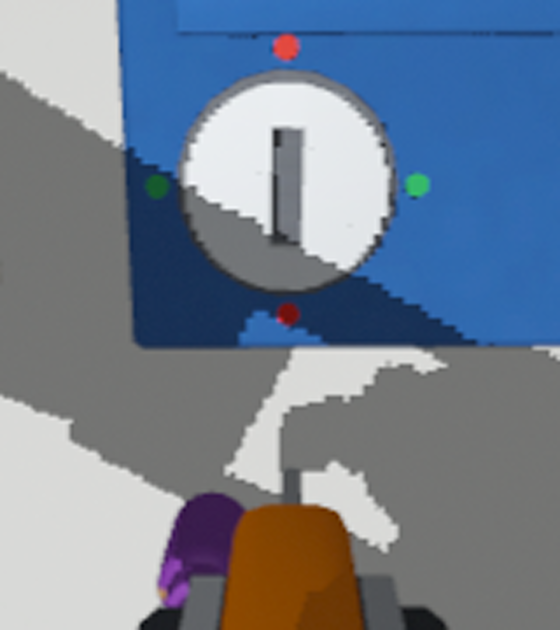

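```bash
python3 -m creep '0.1 3 0 0 0; 0.1 6 -2 0 0; 0.1 6 -4 0 0; 0.1 6 -5 0 0; 0.1 6 -5 0 0;0.1 6 -5 0 0'; python3 - <<'E'
from h import *
st(); w=grab('wrist','w25'); crop(w,250,150,390,310,4,'c20')
E
```

```text
time_s: 36.4
tcp_pos: [0.4816, -0.0901, 0.2051]
orientation: [0.707, 0.014, 0.707, -0.013]
ft_force: [0.4, -0.1, -1.7]
finger_gap: 0.0167
t 36.4 tcp [ 0.4816 -0.0901  0.2051] x [-0.001  0.002 -1.   ] jaw z [ 0.999 -0.038 -0.001] ang -0.0381 F [ 0.4 -0.1 -1.7] gap 0.0167 q6 [-4.290e-01  1.500e-02  1.842e+00  1.000e-03  1.286e+00 -3.910e-01]
```

View pics/c20.png

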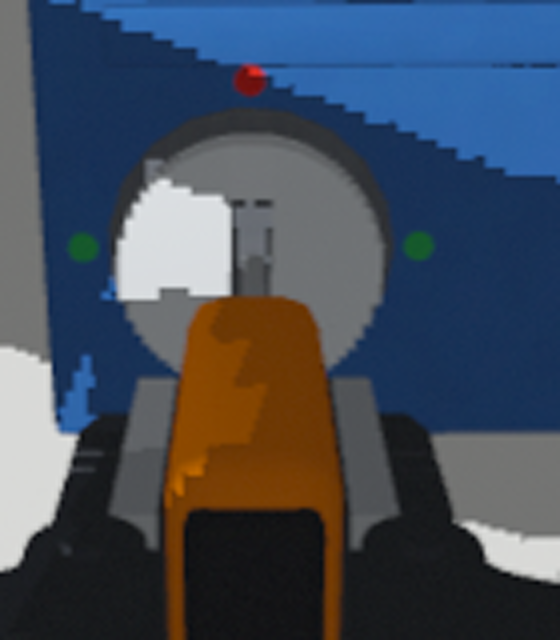

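```bash
python3 -m creep '-0.03 0.05 -0.5 0 0; -0.03 0.05 -1 0 0; -0.03 0.05 -1.4 0 0; -0.03 0.05 -1.8 0 0; -0.03 0.05 -2.1 0 0; -0.03 0.05 -2.1 0 0'; python3 - <<'E'
from h import *
st(); w=grab('wrist','w26'); crop(w,250,150,390,310,4,'c21')
E
```

```text
time_s: 37.05
tcp_pos: [0.4812, -0.0896, 0.1839]
orientation: [0.707, 0.014, 0.707, -0.013]
ft_force: [-0.0, 0.4, -1.0]
finger_gap: 0.0169
t 37.05 tcp [ 0.4812 -0.0896  0.1839] x [-0.001  0.002 -1.   ] jaw z [ 0.999 -0.038 -0.001] ang -0.0382 F [-0.   0.4 -1. ] gap 0.0169 q6 [-4.280e-01  3.900e-02  1.864e+00  1.000e-03  1.241e+00 -3.900e-01]
```

View pics/c21.png

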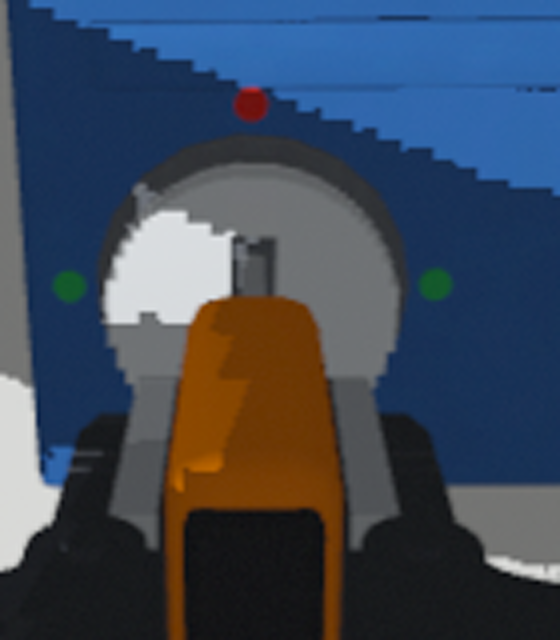

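```bash
python3 -m creep '0 0 0 -0.1 0; 0 0 0 -0.2 0; 0 0 0 -0.3 0; 0 0 0 -0.4 0; 0 0 0 -0.5 0; 0 0 0 -0.6 0; 0 0 0 -0.7 0; 0 0 0 -0.8 0; 0 0 0 -0.9 0; 0 0 0 -1.0 0; 0 0 0 -1.1 0; 0 0 0 -1.2 0; 0 0 0 -1.3 0; 0 0 0 -1.4 0; 0 0 0 -1.5 0; 0 0 0 -1.6 0; 0 0 0 -1.7 0; 0 0 0 -1.78 0; 0 0 0 -1.78 0'; python3 - <<'E'
from h import *
st(); print(np.round(ctrl.get_state()['moment'],3))
E
python3 -m creep '0 0 0 -0.03 0; 0 0 0 -0.06 0; 0 0 0 -0.06 0'; python3 - <<'E'
from h import *
st(); print(np.round(ctrl.get_state()['moment'],3)); w=grab('wrist','w27'); crop(w,230,130,410,310,4,'c22')
E
```

```text
time_s: 39.0
tcp_pos: [0.481, -0.0897, 0.1843]
orientation: [0.435, 0.558, 0.434, -0.558]
ft_force: [-2.6, -0.3, 0.0]
finger_gap: 0.0172
t 39.0 tcp [ 0.481  -0.0897  0.1843] x [ 0.001  0.    -1.   ] jaw z [-0.245 -0.969 -0.   ] ang -1.8185 F [-2.6 -0.3  0. ] gap 0.0172 q6 [-4.280e-01  3.600e-02  1.866e+00  1.000e-03  1.239e+00  1.390e+00]
[-0.075  0.52   0.048]
time_s: 39.3
tcp_pos: [0.4808, -0.0897, 0.1843]
orientation: [0.418, 0.57, 0.418, -0.57]
ft_force: [-1.4, -0.3, 0.7]
finger_gap: 0.0168
t 39.3 tcp [ 0.4808 -0.0897  0.1843] x [ 0.001  0.    -1.   ] jaw z [-0.301 -0.954 -0.   ] ang -1.8764 F [-1.4 -0.3  0.7] gap 0.0168 q6 [-0.428  0.036  1.866  0.     1.239  1.448]
[-0.131  0.357  0.27 ]
```

View pics/c22.png

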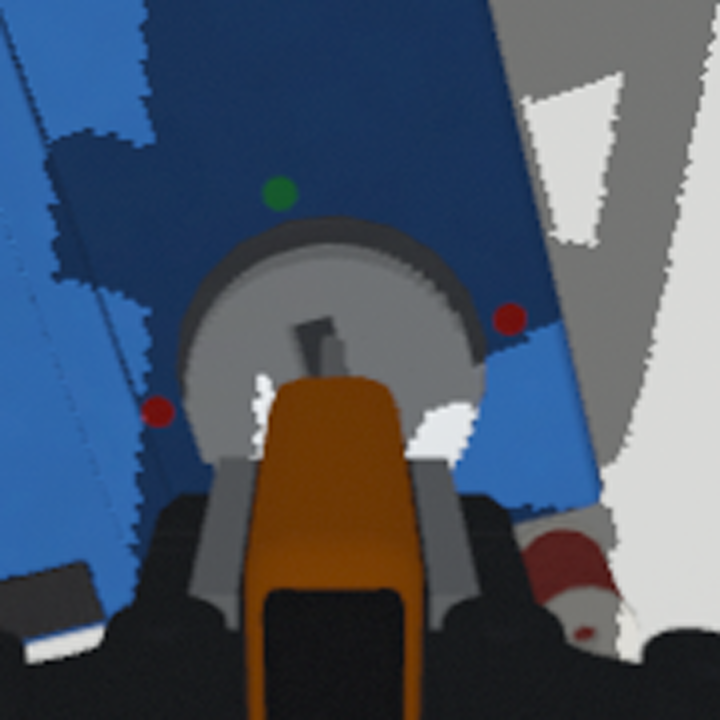

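```bash
python3 -m creep '0 0 0 -0.04 0; 0 0 0 -0.04 0; 0 0 0 0.06 0; 0 0 0 0.16 0; 0 0 0 0.23 0; 0 0 0.3 0.23 0; 0 0 1 0.23 0; 0 0 2.5 0.23 0; 0 0 5 0.23 0; 0 0 7 0.23 0; 0 0 7 0.23 0'; python3 - <<'E'
from h import *
st(); w=grab('wrist','w28'); crop(w,210,100,410,300,3.5,'c23'); cam(w,(.4815,-.0895))
E
```

```text
time_s: 40.45
tcp_pos: [0.4829, -0.0905, 0.258]
orientation: [0.483, 0.52, 0.478, -0.517]
ft_force: [0.0, -0.4, -0.9]
finger_gap: 0.0167
t 40.45 tcp [ 0.4829 -0.0905  0.258 ] x [ 0.007 -0.003 -1.   ] jaw z [-0.076 -0.997  0.002] ang -1.6468 F [ 0.  -0.4 -0.9] gap 0.0167 q6 [-4.280e-01 -3.900e-02  1.786e+00  1.000e-03  1.387e+00  1.219e+00]
disc [ 0.4816 -0.09  ] 25.6 ztop 0.1414 slot 221 ((481.6452331542969, -89.95530700683594), (7.5545244216918945, 26.525407791137695), 85.79029083251953) edge-plane mean [482.5 -90.1]
```

View pics/c23.png

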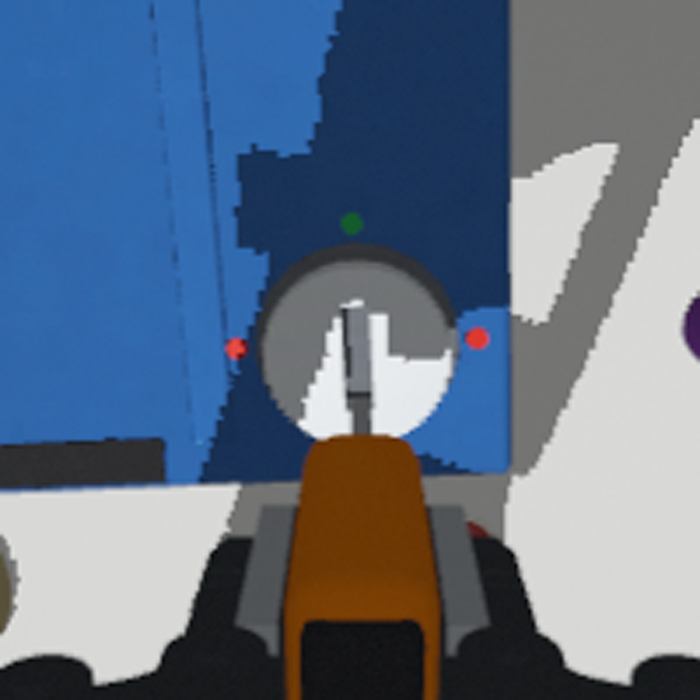

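```bash
python3 -m creep '0 5 0 0 0; 0 10 0 0 0; 0 15 0 0 0; 0 20 0 0 0; 1 25 0 0.1 0; 1.5 30 0 0.2 0; 1.5 35 0 0.25 0; 1.5 40 0 0.25 0; 1.5 40.7 0 0.25 0; 1.5 40.7 -3 0.25 0; 1.5 40.7 -7 0.25 0; 1.5 40.7 -10 0.25 0; 1.5 40.7 -12 0.25 0; 1.5 40.7 -12.5 0.25 0; 1.5 40.7 -12.5 0.25 0;1.5 40.7 -12.5 0.25 0'; python3 - <<'E'
from h import *
st(); w=grab('wrist','w29'); crop(w,240,130,400,310,4,'c24'); v=grab('side','s29'); crop(v,280,90,340,160,10,'c25')
E
```

```text
time_s: 42.1
tcp_pos: [0.4976, 0.3169, 0.132]
orientation: [0.543, 0.456, 0.54, -0.453]
ft_force: [-0.5, 0.2, -0.3]
finger_gap: 0.0169
t 42.1 tcp [0.4976 0.3169 0.132 ] x [ 0.006  0.    -1.   ] jaw z [ 0.173 -0.985  0.001] ang -1.397 F [-0.5  0.2 -0.3] gap 0.0169 q6 [ 0.367  0.315  1.656 -0.002  1.165  1.765]
```

View pics/c24.png

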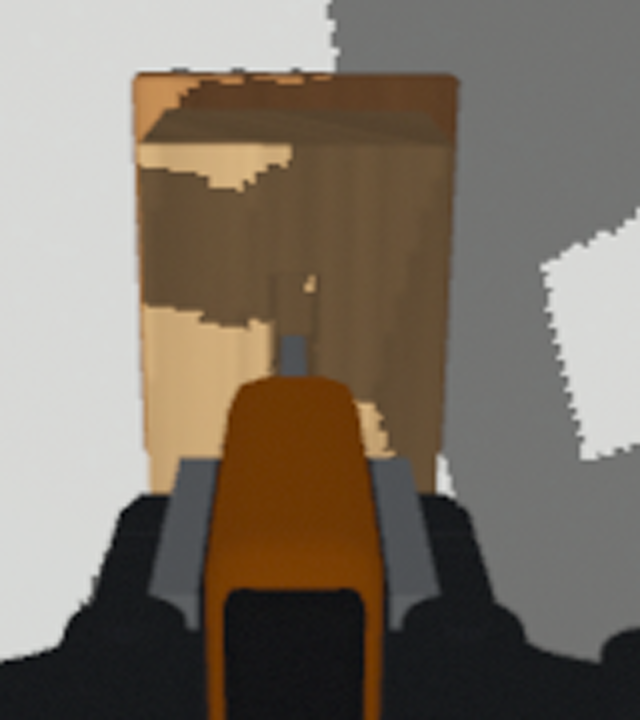

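View pics/c25.png

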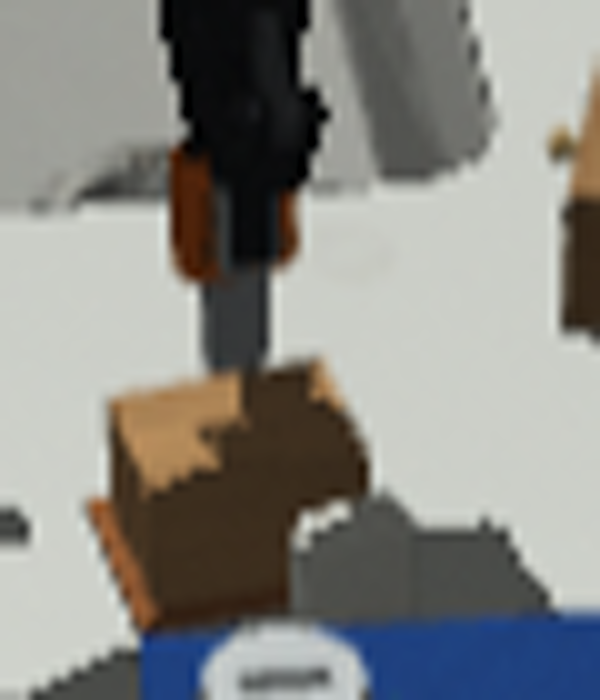

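```bash
python3 -m creep '0.07 -0.04 -1 0 0; 0.07 -0.04 -2 0 0; 0.07 -0.04 -2.8 0 0; 0.07 -0.04 -3.2 0 0; 0.07 -0.04 -3.2 0 0'
```

```text
time_s: 42.7
tcp_pos: [0.4979, 0.3165, 0.0993]
orientation: [0.543, 0.456, 0.54, -0.454]
ft_force: [0.6, -0.5, 0.1]
finger_gap: 0.0168
```

```bash
python3 -m creep '0.03 0 -0.8 0 0; 0.03 0 -1.6 0 0; 0.03 0 -2.3 0 0; 0.03 0 -2.9 0 0; 0.03 0 -3.3 0 0; 0.03 0 -3.3 0 0'; python3 - <<'E'
from h import *
st()
E
```

```text
time_s: 43.3
tcp_pos: [0.4977, 0.3163, 0.0655]
orientation: [0.543, 0.455, 0.54, -0.454]
ft_force: [-0.0, 0.0, -0.7]
finger_gap: 0.017
t 43.3 tcp [0.4977 0.3163 0.0655] x [ 0.004 -0.001 -1.   ] jaw z [ 0.173 -0.985  0.001] ang -1.3968 F [-0.   0.  -0.7] gap 0.017 q6 [ 0.366  0.408  1.686 -0.002  1.044  1.764]
```

```bash
python3 -m creep '0 0 -0.1 0 0; 0 0 -0.2 0 0; 0 0 -0.2 0 0'; python3 -m creep '0 0 0 0 0; 0 0 -0.1 0 0; 0 0 -0.15 0 0;0 0 -0.15 0 0'
```

```text
time_s: 43.6
tcp_pos: [0.498, 0.3164, 0.0643]
orientation: [0.543, 0.455, 0.54, -0.454]
ft_force: [-1.1, -0.7, 4.4]
finger_gap: 0.0172
time_s: 44.0
tcp_pos: [0.4985, 0.3166, 0.0643]
orientation: [0.543, 0.456, 0.54, -0.453]
ft_force: [-3.8, -2.1, 9.6]
finger_gap: 0.017
```

Shoulder is seated (z force rises, TCP back at the original 0.0643). Release.

```bash
python3 -m creep '0 0 0 0 0.15; 0 0 0 0 0.4; 0 0 0 0 0.8; 0 0 0 0 1;0 0 0 0 1; 0 0 0 0 1; 0 0 2 0 1; 0 0 5 0 1; 0 0 9 0 1; 0 0 14 0 1; 0 0 18 0 1; -5 0 22 0.2 1; -5 0 22 0.4 1;  -5 0 22 0.6 1; -5 0 22 0.8 1; -5 0 22 1 1; -5 0 22 1.2 1; -5 0 22 1.35 1; -5 0 22 1.35 1; -5 0 22 1.35 1'; python3 - <<'E'
from h import *
st(); w=grab('wrist','w30'); P=pts(w); d=np.linalg.norm(P[...,:2]-[.4975,.316],axis=-1)
k=P[(d<.04)&(P[...,2]>.104)&(P[...,2]<.13)]; print('cap',len(k),cv2.minAreaRect((k[:,:2]*1000).astype(np.float32)),np.median(k[:,2]),k[:,2].max())
grab('side','s30')
E
```

```text
time_s: 46.0
tcp_pos: [0.4484, 0.3166, 0.2842]
orientation: [0.707, 0.016, 0.707, -0.012]
ft_force: [-0.5, 0.3, 0.3]
finger_gap: 0.0851
t 46.0 tcp [0.4484 0.3166 0.2842] x [ 0.001  0.005 -1.   ] jaw z [ 0.999 -0.04   0.001] ang -0.0404 F [-0.5  0.3  0.3] gap 0.0851 q6 [0.396 0.079 1.613 0.004 1.446 0.436]
cap 527 ((498.4477233886719, 316.1636047363281), (40.33816146850586, 18.168872833251953), 10.035253524780273) 0.11173086624284212 0.11478332496577748
```

View pics/w30.png

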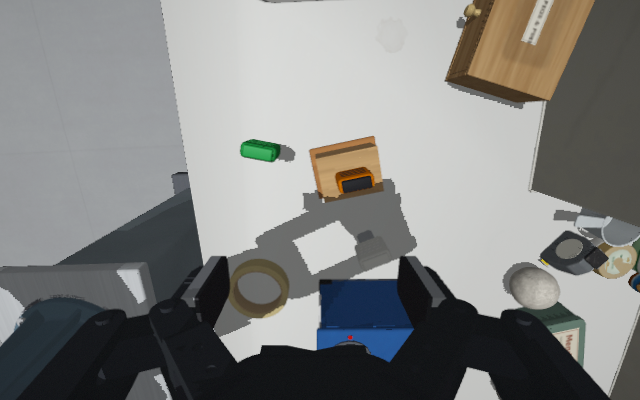

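View pics/s30.png

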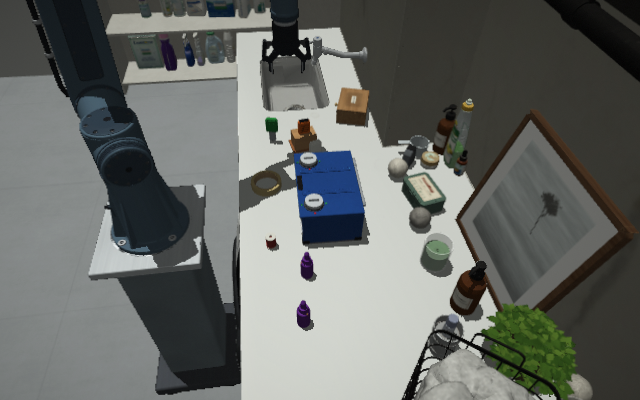

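```bash
python3 -m creep '0 -5 5 0 1; 0 -10 6 0 1; 0 -15 6 0 1; 0 -20 6 0 1; 2 -25 6 0 1; 3 -30 6 0 1; 3 -35 6 0 1; 3 -36 6 0 1; 3 -36 6 0 1; 3 -36 6 0 1;3 -36 6 0 1'; python3 - <<'E'
from h import *
st(); w=grab('wrist','w31'); cam(w,(.487,.086)); cam(w,(.4815,-.0895)); grab('top','t31')
P=pts(w); L=cl(P)
for x in (-80,-60,-20,20,60,80):
    k=P[(abs(L[...,0]*1000-x)<4)&(abs(L[...,1])<.05)&(P[...,2]>.1)&(P[...,2]<.15)]; print(x,len(k),np.median(k[:,2]).round(4) if len(k) else None)
E
```

```text
time_s: 47.2
tcp_pos: [0.4784, -0.0424, 0.3442]
orientation: [0.707, 0.018, 0.707, -0.014]
ft_force: [0.2, 0.5, -0.1]
finger_gap: 0.0856
t 47.2 tcp [ 0.4784 -0.0424  0.3442] x [ 0.001  0.006 -1.   ] jaw z [ 0.999 -0.046  0.001] ang -0.0461 F [ 0.2  0.5 -0.1] gap 0.0856 q6 [-0.34  -0.112  1.684  0.006  1.571 -0.294]
disc [0.4869 0.0864] 25.4 ztop 0.1415 slot 188 ((487.7209167480469, 85.65689086914062), (7.1123175621032715, 26.509140014648438), 87.3548355102539) edge-plane mean [487.3  85.9]
disc [ 0.4826 -0.0893] 25.5 ztop 0.1413 slot 115 ((482.4410705566406, -89.63859558105469), (5.382560729980469, 28.037809371948242), 87.28816223144531) edge-plane mean [482.4 -89.6]
-80 534 0.1263
-60 525 0.1257
-20 515 0.1257
20 537 0.1258
60 525 0.1259
80 527 0.1254
```

View pics/w31.png

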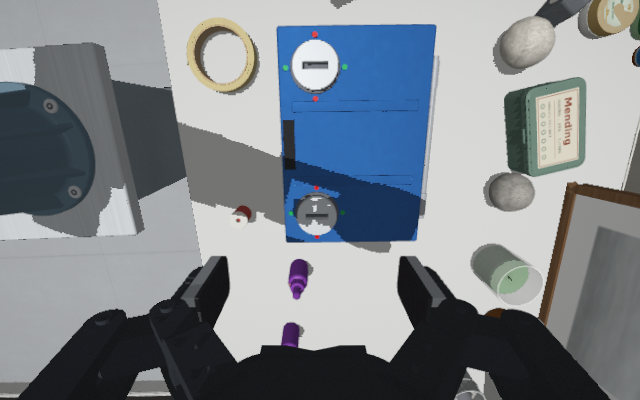

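View pics/t31.png

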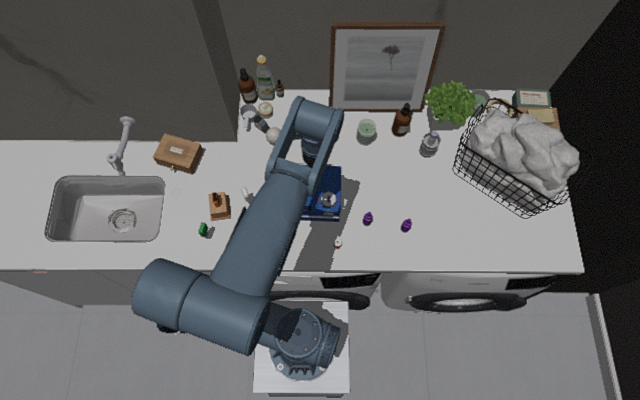

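```bash
python3 -c "
from workcell import ctrl
print(ctrl.job_done())"
```

```text
the job is handed in; nothing more can be done
None
```

The job is done and handed in at about 47 s of the 210 s allowed.

- **Items found:** Only two were present, both to the right of the chest: one brown dropper bottle, between two purple look-alikes, and one wax pot. I put the bottle in the deep part and the pot on the deck. The bottle and pot along the back wall, the purple bottles and the green and white keys were not touched.
- **Lid:** I pushed it over from behind and pressed the front pad to about 75 N, where it moved only 0.5 mm more. The depth picture then showed it level at about 0.1257 m from front to back.
- **Locks:** I turned both cams clockwise with the orange key's blade. The turning moment stayed at 0.03–0.05 N m, then rose to 0.52 (left) and 0.27 (right) at the stops. In the last picture both slots point front to back, at −2.6° and −2.7° against the chest's −1.8°, which I take as measuring noise.
- **Key:** It is upright in its stand. Its cap reads 0.1117 m high, the same as before I took it, and it pushed back with about 10 N when I seated it. The gripper let go and moved clear.

**Disagreement:** An earlier reading of the right slot gave −4.2° while the key blade was partly hiding it. The clear view afterwards gave −2.7°. No other check failed.

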